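# Set up the folding red-light therapy lamp on its rear leg

### The arm

A 6-joint arm with a two-finger parallel gripper is mounted at the origin on the work surface. World frame = base frame: x ahead of the robot, y to its left, z up, the work surface at z = 0. Lengths are in m, angles in degrees, forces in N, time in s.
With the tool pointing down it reaches from about 0.4 to 0.825 m from the base axis. Payload 7 kg.
Tool frame: the origin (TCP) lies midway between the tips of the shut fingers; the grasp point (between the pads) lies ctrl.grasp_offset behind it (ctrl.grasp_offset is the distance from the TCP to the grasp point, in m); z points along the fingers, y is the line along which they close (so a half turn about z gives the same grasp; the last joint's range is limited). The gripper opens to 88 mm and grips with 3 to 60 N. Pads are 19 mm wide; open, the fingers measure 130 mm over their backs; the gripper's body (78 mm by 193 mm) begins 47 mm behind the grasp point.
Start: joints at [16.507, 20.546, 0.682, 0, -70.136, -16.507], TCP at [0.675, -0, 0.227] pointing down, gripper open.
Joint ranges: [-176.03, 176.03], [-82.01, 121.73], [-58.28, 71.71], [-173.87, 95.51], [-174.79, -0.11], [-173.66, 173.66]. Speed limits (degrees/s): [136.94, 136.94, 172.46, 180, 180, 180].

### API

Orientations are given as [roll, pitch, yaw] about the fixed x, y, z axes, in that order (R = Rz(yaw) Ry(pitch) Rx(roll)).
In Python, from plant import ctrl gives the robot as it stands. The module is installed in compiled form; this text tells all that it offers.
- The arm moves only by the tool send_rows, never from a script. Its argument "increments" is a list that holds one entry, the list of rows, each a list of 4 numbers: the shift along the world's x, y, z normalised to -1 to 1, where 1 is 0.2 m, then the turn about the world's z normalised to -1 to 1, where 1 is 1.5 rad. In form: [[[x, y, z, roll], ...]]. A call has 1 to 12 rows; each row is the pose to reach, as a shift and turn from the pose commanded when the call began; what a row does not reach only later rows make up. A row lasts 1/8 s, in which the tool goes at most 62.5 mm and 10.7 degrees, less where a joint would pass 70% of its speed; a pose out of reach is approached as far as the arm can. A call with a number of a shift or a turn outside -1 to 1 is refused whole. A call with a gripper value outside its range is refused whole. "jaw" is the opening, from 0 (shut) to 1 (fully open), set as the call begins (left out, the last holds). The fingers move at their own pace and stop on an object; the grip force is fixed at half the most. Time passes only in rows, so rows that repeat a pose let the fingers close. It gives the time, the measured TCP pose, the force, the opening and the grip force at its end, in the units of the state.
- ctrl.get_obs(): the state, without advancing time (a new reading comes with each control period).
- ctrl.snapshot(name): name is "scene" or "side" or "wrist"; returns the picture (480x640x3 uint8, red, green, blue); there is no depth.
- ctrl.calibration(name): a dict with "mtx" (3x3 intrinsics, pixels), "k1" (the pictures are not rectified: a ray, as slopes to the right and down, at radius r is drawn at 1 + k1 r^2 times it, then the intrinsics apply), "eye" and "attitude" of the camera in the world. Camera axes: x right, y up, looking along -z (the intrinsics and any distortion apply to the point x, -y, -z); pixel columns grow to the right and rows downward; lengths in m; the calibration is good to about 2 mm. A picture is of the moment at which its call begins: read the wrist's pose just before it. calibration takes no time and is no camera call; for the wrist camera it gives the pose at the moment of the call.
- ctrl.close_job(): hands the job in; it is judged then, once.
Trained networks look in the newest picture that a camera, given by its name, has taken for a name from the list of things; names that differ only in an ending like _2 or _b are one class to them, and where a whole thing is asked for, a point or a joint stands for the part that bears it (a point fixed in the world has none). Each returns a list of dicts, best first, with "conf" (0 to 1); they miss things now and then, are a little off and sometimes report something else, mostly with a low value. They report only what shows in the picture. A call takes as long as a camera call. They do not tell look-alikes from the thing itself.
- ctrl.trace(thing, camera): "mask" (480x640 bool, what is visible of it) and "bbox" ([left, top, right, bottom] in pixels, round what is visible of it).
- ctrl.spot_point(thing, camera): "pixel" ([row, column] in pixels: a listed point, or the origin of a listed thing).
The state is a dict: "clock": time; "joint_pos": joint angles; "qvel": joint speeds; "tau": joint torques, N m; "tool_pos": TCP position; "orientation": TCP orientation; "force": force on the tool from outside, world axes, zero at the start; "moment": the same for the moment, N m; "opening": finger opening in m; "gripper_force": force on a finger pad.
Only numpy, scipy, OpenCV 4.12 (cv2) and the standard library are available. Lean on these libraries where they do the work, as an engineer would, in place of code of your own. Each camera call takes 0.05 s, during which the arm holds its last target. There are 200 camera calls.

### The job

Get the red-light lamp ready for the patient: it lies on its face with its wire rear leg partly folded; while it lies there, swing the leg out until it snaps fully home. To make room, move the blue-lidded jar off the grey mat and stand it in the metal tray beside the cream pot without tipping it over. Once the leg is home, stand the lamp gently in the middle of the mat, leaning back on its leg, square to the mat with its red light facing the blue-striped edge, let go, and leave everything else where it is.

Things in the scene. Friction and masses are not known exactly. Their poses are not given: they have to be found in the camera images.
- lamp: White flat lamp, 0.6 kg (+-20 %), loose; case 145 (x) x 170 (y) x 30 (z) mm. Origin: centre of its red light face, which shines to -z. x points to its top (carry handle), z out of its back (wire leg). Lies on its face at the start, z up. Standing, x points up and it leans back 0.44 rad (25 degrees) from upright on its feet and leg, z then 25 degrees below level.
- lamp_handle (a point): Middle of the carry handle bar, at (122.5, 0, 24) mm in the lamp's frame: a rubber sleeve along y, 18 mm thick, 100 long, that turns freely on its rod, so that a lifted lamp swings down and hangs upright, swaying a little. 50 mm lie between the bar's middle and the case. Side rods 8 mm thick at y = +-60. Standing, it is 177 mm above the mat and 96 mm behind lamp_feet (behind: away from the light).
- lamp_feet (a point): Point between the two rubber feet on the edge that they stand on, at (-78.5, 0, 12) mm in the lamp's frame. The feet are 30 mm wide, at y = -45 and 45. Its axes are the lamp's.
- lamp_hinge (a point): Middle of the leg's hinge on the lamp's back, at (10.5, 0, 36) mm in the lamp's frame; the hinge axis lies along the lamp's y.
- lamp_leg (a joint): Angle of the rear leg, rad. 0: folded along the back, foot towards the bottom edge; grows as the foot swings up off the back (a turn about the lamp's +y) to the end stop at 1.15. Starts at 0.15 to 0.40. Stiff enough to stay where left below 0.72; then a sprung ball resists (about 2 N at the foot, back if let go) until 0.95, beyond which it snaps the leg home on the stop and holds it.
- leg_foot (a point): Middle of the leg's foot bar, 85 mm from the hinge: in the lamp's frame x = 10.5 - 85 cos(angle), z = 36 + 85 sin(angle) mm. The leg is a U of 8 mm round wire with arms at y = +-45; its foot bar along y wears a rubber tube 12 mm thick, 76 long. Standing, this point is 6 mm above the mat, 115 mm behind the feet.
- mat: Grey mat fixed on the table, 210 (x) x 220 (y) x 3 (z) mm, on which the lamp is to stand; a blue stripe runs along its +x edge. Origin: centre of its underside.
- jar: Clear jar with white filling and a blue lid, 53 mm in diameter, 85 mm high, 0.16 kg, standing on the mat at the start. Origin: centre of its base, z up.
- tray: Open metal tray fixed on the table, 190 (x) x 130 (y) x 22 (z) mm outside with 3 mm walls and floor, rim 24.5 mm high. Origin: centre of its underside. The cream pot stands at its +x end; the -x half is free for the jar.
- cream_pot: White pot with a metal lid, 64 mm in diameter, 50 mm high, standing in the tray. Leave it. Origin: centre of its base.
- spray: Cream spray bottle, 44 mm in diameter, 151 mm high. Leave it. Origin: centre of its base.
- dropper: Amber glass dropper bottle with a black top, 38 mm in diameter, 114 mm high. Leave it. Origin: centre of its base.
- gallipot: Small open steel bowl, 58 mm across, 34 mm high. Leave it. Origin: centre of its base.
- goggles: Amber goggles, 160 (y) x 70 (x) x 47 mm. Leave them. Origin: centre of their underside.
- handpiece: White handpiece with a red end, 165 (y) x 34 x 34 mm, lying on the table. Leave it. Origin: underside, near its middle.
- pedal: Black and grey foot switch, 105 x 75 x 40 mm. Leave it. Origin: centre of its underside.
- carton: White and teal carton, 130 (x) x 85 (y) x 55 mm. Leave it. Origin: centre of its underside.
There are look-alikes about, which are no part of the job. What is shaped like the jar but yellow is not meant.

How it is judged:
By the outcome, as a careful person would: the job done as asked, in the order asked, and still so for the second after the job is handed in, with the robot touching nothing.
It also fails if it takes over 72 s, if anything falls off the work surface, if the arm or the gripper's body presses on something with over 40 N, if the wrist force passes 120 N, or if a joint passes its speed limit or range.

## Working session

There is one attempt and no reset: what is moved stays moved. The work goes in short steps, Python scripts to look and compute and a tool call to move; the robot and the scene stay as the last step left them, time stands still between calls to the robot, and variables do not carry over. Pictures are saved under pics/ and viewed, at most 10 in all, crops included, and the job is handed in when it is done.

Besides the shell and the picture viewer there is one more tool, called after "Emit:" as a command line: name --argument value ..., lists and objects as JSON in quotes. send_rows: Moves the arm, as the interface text tells. Its arguments: {"type":"object","properties":{"increments":{"type":"array"},"jaw":{"type":"number"}},"required":["increments"]}

```bash
mkdir -p pics; cat > h.py <<'E'
import numpy as np, cv2
from scipy.spatial.transform import Rotation as R
from plant import ctrl
def save(img,n): cv2.imwrite('pics/'+n+'.png',cv2.cvtColor(img,cv2.COLOR_RGB2BGR))
def cam(n):
    c=ctrl.calibration(n); A=np.array(c['attitude'],float)
    return c,np.array(c['eye'],float),A
def ray(n,row,col,c=None):
    c,e,A=c or cam(n); K=np.array(c['mtx']); k=c['k1']
    d=np.array([(col-K[0,2])/K[0,0],(row-K[1,2])/K[1,1]]); s=d.copy()
    for _ in range(20): s=d/(1+k*(s@s))
    v=A@np.array([s[0],-s[1],-1]); return e,v/np.linalg.norm(v)
def proj(n,P,c=None):
    c,e,A=c or cam(n); K=np.array(c['mtx']); p=(np.atleast_2d(P)-e)@A
    s=np.stack([p[:,0]/-p[:,2],-p[:,1]/-p[:,2]],1); s=s*(1+c['k1']*(s**2).sum(1,keepdims=True))
    return np.stack([s[:,1]*K[1,1]+K[1,2],s[:,0]*K[0,0]+K[0,2]],1) # row,col
def onz(n,row,col,z,c=None):
    e,v=ray(n,row,col,c); return e+v*(z-e[2])/v[2]
def tri(obs): # list of (cam,row,col[,c])
    M=np.zeros((3,3));b=np.zeros(3)
    for o in obs:
        e,v=ray(*o); P=np.eye(3)-np.outer(v,v); M+=P;b+=P@e
    return np.linalg.solve(M,b)
E
python3 - <<'E'
from h import *
ims={}
for n in ['scene','side','wrist']:
    im=ctrl.snapshot(n); save(im,n+'0'); c=ctrl.calibration(n); print(n,{k:np.round(np.array(v),3).tolist() for k,v in c.items()})
print(ctrl.get_obs()['clock'],ctrl.grasp_offset)
E
```

```text
scene {'mtx': [[531.168, 0.0, 319.121], [0.0, 531.168, 227.005], [0.0, 0.0, 1.0]], 'k1': -0.066, 'eye': [1.167, 0.272, 1.216], 'attitude': [30.238, 0.636, 112.712]}
side {'mtx': [[582.397, 0.0, 325.776], [0.0, 582.397, 246.17], [0.0, 0.0, 1.0]], 'k1': -0.13, 'eye': [0.45, 1.009, 1.19], 'attitude': [41.46, 0.277, -175.697]}
wrist {'mtx': [[422.212, 0.0, 314.901], [0.0, 422.212, 245.337], [0.0, 0.0, 1.0]], 'k1': -0.094, 'eye': [0.675, -0.079, 0.384], 'attitude': [-17.084, -0.126, -179.993]}
0.15 0.0188
```

```bash
sed -i "s/A=np.array(c\['attitude'\],float)/A=R.from_euler('xyz',c['attitude'],degrees=True).as_matrix()/" h.py
python3 - <<'E'
from h import *
for n in ['scene','side']:
  for t in ['lamp','lamp_handle','lamp_feet','lamp_hinge','leg_foot','mat','jar','tray','cream_pot','spray','dropper','gallipot','goggles','handpiece','pedal','carton']:
    for d in ctrl.spot_point(t,n)[:3]:
        if d['conf']>.3: print(n,t,round(d['conf'],2),np.round(d['pixel']),np.round(onz(n,*d['pixel'],0),3)[:2])
E
```

```text
scene lamp 0.63 [254. 430.] [0.485 0.283]
scene lamp_handle 0.58 [295. 422.] [0.6   0.296]
scene lamp_feet 0.92 [230. 443.] [0.401 0.294]
scene lamp_feet 0.68 [150. 155.] [ 0.46  -0.561]
scene lamp_feet 0.57 [253. 436.] [0.476 0.295]
scene lamp_hinge 0.85 [252. 438.] [0.471 0.3  ]
scene leg_foot 0.74 [226. 444.] [0.39  0.291]
scene mat 0.96 [180. 238.] [ 0.464 -0.282]
scene jar 0.73 [178. 239.] [ 0.458 -0.283]
scene tray 0.79 [238. 315.] [ 0.552 -0.011]
scene cream_pot 0.56 [300. 349.] [0.683 0.135]
scene cream_pot 0.55 [293. 528.] [0.495 0.541]
scene spray 0.83 [201. 355.] [0.405 0.045]
scene dropper 0.92 [253. 253.] [ 0.654 -0.143]
scene gallipot 0.97 [297. 350.] [0.673 0.133]
scene goggles 0.98 [341. 398.] [0.736 0.279]
scene pedal 0.42 [199. 353.] [0.4   0.038]
scene carton 0.74 [152. 154.] [ 0.469 -0.559]
side lamp 0.85 [350. 337.] [0.485 0.287]
side lamp_handle 0.85 [342. 284.] [0.612 0.274]
side lamp_feet 0.59 [352. 372.] [0.401 0.286]
side lamp_hinge 0.78 [345. 329.] [0.503 0.272]
side lamp_hinge 0.72 [182. 357.] [ 0.46  -0.305]
side leg_foot 0.84 [343. 370.] [0.407 0.261]
side mat 0.61 [184. 357.] [ 0.459 -0.296]
side jar 0.89 [180. 357.] [ 0.459 -0.311]
side jar 0.56 [186. 362.] [ 0.446 -0.286]
side tray 0.71 [251. 321.] [ 0.546 -0.021]
side tray 0.42 [290. 270.] [0.665 0.121]
side cream_pot 0.74 [254. 301.] [ 0.601 -0.007]
side spray 0.77 [270. 377.] [0.394 0.036]
side dropper 0.8 [212. 286.] [ 0.66  -0.161]
side gallipot 0.83 [290. 270.] [0.666 0.121]
side gallipot 0.5 [343. 330.] [0.501 0.269]
side goggles 0.71 [342. 232.] [0.736 0.281]
side handpiece 0.74 [181. 268.] [ 0.731 -0.292]
side pedal 0.56 [450. 322.] [0.5   0.534]
side pedal 0.48 [346. 329.] [0.504 0.275]
side carton 0.78 [129. 358.] [ 0.468 -0.565]
side carton 0.5 [215. 284.] [ 0.664 -0.151]
```

View pics/scene0.png

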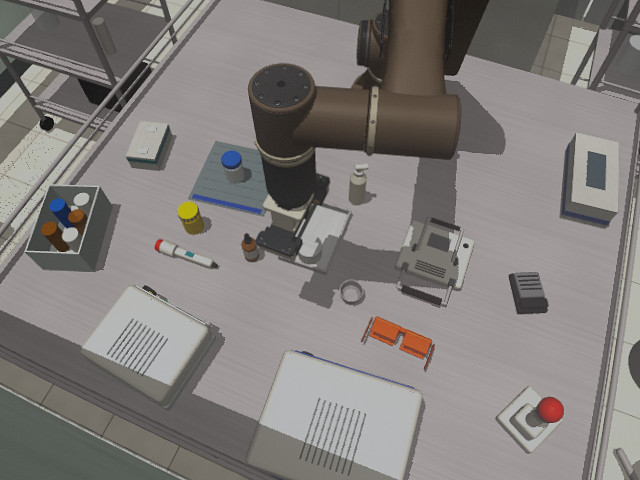

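View pics/side0.png

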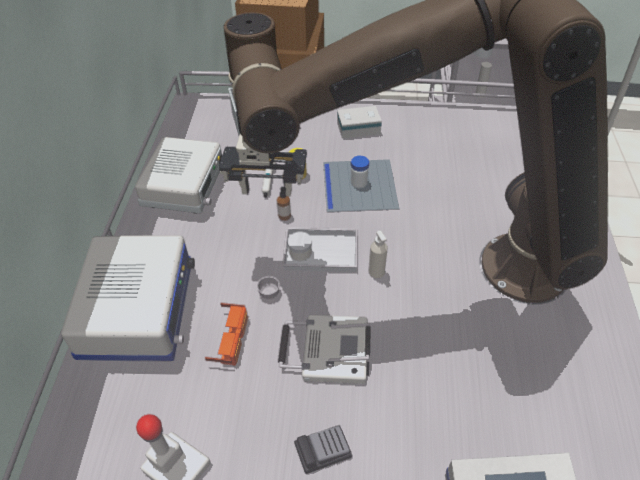

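Scene picture: the blue-lidded jar is at column 232, row 165, on the grey mat. Its look-alikes are a yellow jar at (190,218) and a blue lid inside the grey box at (60,212). Only the first one is blue and on the mat. In the side picture the lamp lies at (337,350) with its handle toward +x. I'll move over the mat for a close look with the wrist camera.

Emit:
send_rows --increments '[[[-0.25,-0.25,0.03,0],[-0.5,-0.5,0.06,0],[-0.75,-0.75,0.1,0],[-1,-1,0.15,0],[-1,-1,0.15,0]]]'

```text
clock: 2.38
tool_pos: [0.473, -0.2016, 0.2575]
orientation: [-179.9, -0.0, -90.1]
force: [0.3, -0.4, 1.3]
opening: 0.0875
gripper_force: 0.0
```

Emit:
send_rows --increments '[[[0,-0.25,0,0],[0,-0.5,0,0],[0,-0.5,0,0],[0,-0.5,0,0]]]'

```text
clock: 2.88
tool_pos: [0.4747, -0.3001, 0.2564]
orientation: [180.0, 0.0, -90.1]
force: [0.3, 0.3, 0.3]
opening: 0.0878
gripper_force: 0.0
```

```bash
python3 - <<'E'
from h import *
o=ctrl.get_obs(); print(o['clock'],np.round(o['tool_pos'],4),o['orientation'],np.round(o['qvel'],1))
c=cam('wrist'); im=ctrl.snapshot('wrist'); save(im,'w1')
for t in ['jar','mat']:
    for d in ctrl.spot_point(t,'wrist')[:2]: print(t,round(d['conf'],2),np.round(d['pixel']),np.round(onz('wrist',*d['pixel'],.003,c),4)[:2])
for t in ['jar','mat']:
    for i,d in enumerate(ctrl.trace(t,'wrist')[:2]):
        m=d['mask'].astype(np.uint8); cs=max(cv2.findContours(m,0,2)[0],key=cv2.contourArea); 
        print(t,round(d['conf'],2),d['bbox'],m.sum())
        if t=='mat' and i==0:
            P=np.array([onz('wrist',p[0][1],p[0][0],.003,c)[:2] for p in cs]); r=cv2.minAreaRect((P*1000).astype(np.float32)); print(r)
E
```

```text
2.875 [ 0.4747 -0.3001  0.2564] [ 1.79980779e+02  1.38966348e-02 -9.00620192e+01] [ 1.4 -0.6 -0.3 -0.  -0.1 -0.1]
jar 0.67 [201. 334.] [ 0.4552 -0.2977]
jar 0.64 [178. 144.] [ 0.6428 -0.3219]
jar 0.69 [76.6, 150.7, 171.1, 224.8] 5065
jar 0.67 [303.9, 176.7, 374.2, 253.7] 3956
mat 0.79 [215.5, 80.2, 446.3, 320.7] 41140
((452.228759765625, -288.74078369140625), (211.12286376953125, 220.8502960205078), 7.449885368347168)
```

View pics/w1.png

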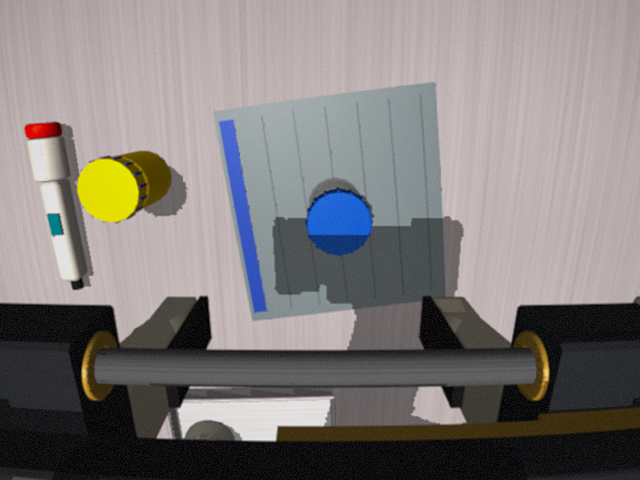

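The wrist view shows the blue-lidded jar's lid at (339,222), on the mat with its stripe at the left (+x). The yellow jar at (108,188) stands off the mat, so it isn't the one meant. This close view confirms the target.

```bash
python3 - <<'E'
from h import *
c=cam('wrist'); 
im=cv2.imread('pics/w1.png').astype(int); b,g,r=im[...,0],im[...,1],im[...,2]
m=((b>110)&(b-r>70)).astype(np.uint8); m[300:]=0
lid=m.copy(); lid[:,:290]=0; lid[:,390:]=0
cs=max(cv2.findContours(cv2.dilate(lid,np.ones((3,3))),0,2)[0],key=cv2.contourArea); P=np.array([onz('wrist',p[0][1],p[0][0],.088,c)[:2] for p in cs])
print('lid',cv2.minEnclosingCircle((P*1000).astype(np.float32)))
st=m.copy(); st[:,290:]=0; y,x=np.nonzero(st); Q=np.array([onz('wrist',a,d,.003,c)[:2] for a,d in zip(y,x)]); Q0=Q.mean(0); v=np.linalg.svd(Q-Q0,full_matrices=False)[2][0]; print('stripe',Q0,np.degrees(np.arctan2(v[1],v[0])))
# tray via scene/side pictures
for n in ['scene','side']:
  for t in ['tray','cream_pot']:
    for d in ctrl.trace(t,n)[:2]:
        cs=max(cv2.findContours(d['mask'].astype(np.uint8),0,2)[0],key=cv2.contourArea)
        P=np.array([onz(n,p[0][1],p[0][0],.022 if t=='tray' else .05)[:2] for p in cs]); print(n,t,round(d['conf'],2),d['bbox'],cv2.minAreaRect((P*1000).astype(np.float32)))
E
```

```text
lid ((456.10675048828125, -296.17822265625), 27.802288055419922)
stripe [ 0.56355923 -0.28739135] -27.199876410101183
scene tray 0.83 [281.7, 203.1, 352.9, 273.9] ((549.9989013671875, 1.4343490600585938), (204.3612823486328, 116.32833862304688), 0.01038862019777298)
scene tray 0.49 [508.0, 270.6, 547.4, 314.1] ((505.8006896972656, 532.8809814453125), (112.48733520507812, 80.46495819091797), 25.779775619506836)
scene cream_pot 0.7 [414.8, 218.0, 465.2, 262.3] ((457.46331787109375, 290.6610412597656), (102.92728424072266, 99.25444030761719), 0.24158430099487305)
scene cream_pot 0.56 [297.1, 231.9, 324.3, 267.1] ((610.8063354492188, 2.4660491943359375), (78.62113189697266, 57.03513717651367), 22.40567398071289)
side tray 0.66 [282.2, 226.6, 356.7, 272.4] ((549.9705810546875, -8.865058898925781), (195.88946533203125, 157.7506866455078), 2.3571665287017822)
side tray 0.3 [364.5, 229.3, 386.3, 280.6] ((394.13836669921875, -2.4844436645507812), (165.8699493408203, 46.289058685302734), 86.12496185302734)
side cream_pot 0.87 [284.8, 232.0, 314.3, 259.7] ((601.33837890625, 10.296798706054688), (63.08673858642578, 101.38040161132812), 5.265076637268066)
```

Emit:
send_rows --increments '[[[-0.095,0.02,-0.2,0],[-0.095,0.02,-0.45,0],[-0.095,0.02,-0.7,0],[-0.095,0.02,-0.9,0],[-0.095,0.02,-1,0]]]' --jaw 0.85

```text
clock: 3.95
tool_pos: [0.4548, -0.2955, 0.0543]
orientation: [179.8, 0.0, -90.0]
force: [-0.2, -0.7, 1.1]
opening: 0.0745
gripper_force: 0.0
```

Emit:
send_rows --increments '[[[0,0,-0.06,0],[0,0,-0.095,0],[0,0,-0.095,0],[0,0,-0.095,0]]]'

```text
clock: 4.45
tool_pos: [0.4565, -0.2962, 0.0384]
orientation: [-179.9, -0.0, -90.0]
force: [0.4, 0.1, -0.6]
opening: 0.075
gripper_force: 0.0
```

Emit:
send_rows --increments '[[[0,0,0,0],[0,0,0,0],[0,0,0,0],[0,0,0,0],[0,0,0,0],[0,0,0,0]]]' --jaw 0.4

```text
clock: 5.2
tool_pos: [0.456, -0.2961, 0.0378]
orientation: [-180.0, -0.0, -90.0]
force: [-2.5, -0.6, 5.0]
opening: 0.0523
gripper_force: 30.0
```

Emit:
send_rows --increments '[[[0,0,0.1,0],[0,0,0.3,0],[0,0,0.6,0],[0,0,0.6,0]]]'

```text
clock: 5.7
tool_pos: [0.4588, -0.2969, 0.162]
orientation: [-179.5, -0.2, -90.0]
force: [0.8, 0.4, -3.4]
opening: 0.0524
gripper_force: 30.0
```

```bash
python3 - <<'E'
from h import *
o=ctrl.get_obs(); print(np.round(o['joint_pos']),o['force'],o['opening'])
S={}
for n in ['scene','side']:
  save(ctrl.snapshot(n),n+'1')
  for t,z in [('tray',.022),('cream_pot',.05),('spray',0),('jar',0)]:
    for d in ctrl.spot_point(t,n)[:1]: print(n,t,round(d['conf'],2),np.round(d['pixel']),np.round(onz(n,*d['pixel'],0)[:2],3))
    for d in ctrl.trace(t,n)[:1]:
        cs=max(cv2.findContours(d['mask'].astype(np.uint8),0,2)[0],key=cv2.contourArea)
        P=np.array([onz(n,p[0][1],p[0][0],z)[:2] for p in cs]); print(n,t,round(d['conf'],2),d['bbox'],np.round(np.hstack(cv2.minAreaRect((P*1000).astype(np.float32)))))
a=cv2.imread('pics/scene1.png')[150:310,240:460]; b=cv2.imread('pics/side1.png')[210:400,230:430]
cv2.imwrite('pics/c1.png',np.hstack([cv2.resize(a,(440,320)),cv2.resize(b,(337,320))]))
E
```

```text
[-12.  11. -21.   0. -57.  12.] [ 0.82839315  0.42798053 -3.44050251] 0.05241370575109799
scene tray 0.97 [237. 313.] [ 0.553 -0.017]
scene tray 0.69 [275.2, 199.6, 351.4, 273.2] [552. -12. 201. 137.   1.]
scene cream_pot 0.75 [254. 307.] [ 0.604 -0.012]
scene cream_pot 0.96 [296.3, 233.0, 325.0, 266.3] [612.  -0.  79.  62.  23.]
scene spray 0.63 [198. 352.] [0.401 0.035]
scene spray 0.71 [345.4, 164.5, 367.5, 204.0] [348.  31. 142.  46.  14.]
scene jar 0.9 [228. 196.] [ 0.646 -0.316]
scene jar 0.96 [178.9, 205.4, 206.7, 234.2] [ 622. -347.  107.   61.   47.]
side tray 0.68 [253. 322.] [ 0.545 -0.015]
side tray 0.61 [284.6, 227.5, 355.7, 271.9] [549.  -9. 195. 150.   3.]
side cream_pot 0.62 [256. 303.] [0.594 0.001]
side cream_pot 0.86 [287.2, 233.9, 310.4, 261.3] [601.  10.  63. 101.   5.]
side spray 0.95 [269. 377.] [0.394 0.031]
side spray 0.83 [369.1, 229.5, 386.9, 282.0] [393. -20. 165.  46.  88.]
side jar 0.79 [174. 298.] [ 0.641 -0.327]
side jar 0.88 [289.1, 147.5, 306.8, 178.6] [ 653. -378.   54.  149.    6.]
```

View pics/c1.png

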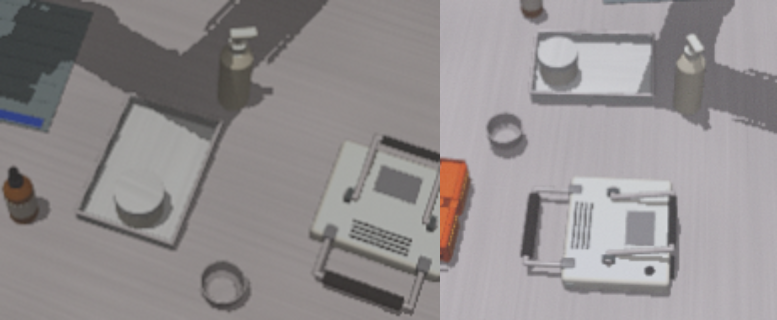

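The crop shows the tray with its free -x half. The pot is at the +x end and the spray stands just beyond the -x end. To keep the gripper body clear of the spray, I'll turn it about 90° before placing the jar.

Emit:
send_rows --increments '[[[0.03,0.12,0,0.12],[0.06,0.25,0,0.24],[0.1,0.4,0,0.36],[0.13,0.55,0,0.48],[0.16,0.7,0,0.6],[0.2,0.85,0,0.72],[0.23,1,0,0.84],[0.23,1,0,0.96],[0.23,1,0,1]]]'

```text
clock: 7.72
tool_pos: [0.5021, -0.0954, 0.1577]
orientation: [-180.0, -0.0, -3.8]
force: [-0.5, 0.5, -3.5]
opening: 0.0522
gripper_force: 30.0
```

Emit:
send_rows --increments '[[[0,0.15,0,0.047],[0,0.3,-0.1,0.047],[0,0.41,-0.3,0.047],[0,0.41,-0.45,0.047],[0,0.41,-0.53,0.047],[0,0.41,-0.57,0.047],[0,0.41,-0.585,0.047],[0,0.41,-0.595,0.047],[0,0.41,-0.595,0.047]]]'

```text
clock: 8.85
tool_pos: [0.5023, -0.014, 0.039]
orientation: [-180.0, -0.1, -0.0]
force: [-0.2, 0.3, -2.0]
opening: 0.0521
gripper_force: 30.0
```

Emit:
send_rows --increments '[[[0,0,-0.005,0],[0,0,-0.005,0]]]'

```text
clock: 9.1
tool_pos: [0.5022, -0.014, 0.0378]
orientation: [-180.0, -0.0, -0.0]
force: [0.2, -0.1, -2.6]
opening: 0.052
gripper_force: 30.0
```

Emit:
send_rows --increments '[[[0,0,0,0],[0,0,0,0],[0,0,0,0]]]' --jaw 0.74

```text
clock: 9.48
tool_pos: [0.5021, -0.014, 0.0377]
orientation: [-180.0, -0.0, -0.0]
force: [-0.2, -0.7, 1.0]
opening: 0.0642
gripper_force: 0.0
```

Emit:
send_rows --increments '[[[0,0,0.15,0],[0,0,0.4,0],[0,0,0.7,0],[0,0,1,0],[0,0.15,1,-0.12],[0,0.3,1,-0.24],[0,0.45,1,-0.36],[0,0.6,1,-0.48],[0,0.75,1,-0.6],[0,0.9,1,-0.72],[0,0.9,1,-0.84],[0,0.9,1,-0.96]]]'

```text
clock: 10.98
tool_pos: [0.5018, 0.1664, 0.2374]
orientation: [180.0, -0.0, -82.8]
force: [0.6, 0.2, 0.1]
opening: 0.0646
gripper_force: 0.0
```

Emit:
send_rows --increments '[[[0,0.0,0,-0.087],[0,0.0,0,-0.087],[0,0.0,0,-0.087]]]'

```text
clock: 11.35
tool_pos: [0.502, 0.166, 0.2376]
orientation: [180.0, 0.0, -89.8]
force: [-0.4, 0.1, -0.7]
opening: 0.0647
gripper_force: 0.0
```

```bash
python3 - <<'E'
from h import *
o=ctrl.get_obs(); print(o['clock'],np.round(o['tool_pos'],4),o['orientation'])
c=cam('wrist'); save(ctrl.snapshot('wrist'),'w2')
C={'wrist':c}; px={}
for n in ['wrist','scene','side']:
  if n!='wrist': save(ctrl.snapshot(n),n+'2')
  C[n]=cam(n) if n!='wrist' else c
  for t in ['lamp','lamp_handle','lamp_feet','lamp_hinge','leg_foot']:
    for d in ctrl.spot_point(t,n)[:1]: print(n,t,round(d['conf'],2),np.round(d['pixel'])); px.setdefault(t,[]).append((n,*d['pixel'],C[n]))
for t,v in px.items():
    X=tri(v); print(t,np.round(X,4),[np.round(proj(o[0],X,o[3])[0]-o[1:3],1).tolist() for o in v])
for n in ['scene','side']:
  for d in ctrl.spot_point('jar',n)[:2]: print(n,'jar',round(d['conf'],2),np.round(d['pixel']),onz(n,*d['pixel'],.003))
E
```

```text
11.35 [0.502  0.166  0.2376] [ 1.79999765e+02  1.14704194e-03 -8.98365243e+01]
wrist lamp 0.87 [321. 326.]
wrist lamp_handle 0.49 [ 10. 200.]
wrist lamp_feet 0.7 [  9. 200.]
wrist lamp_hinge 0.91 [337. 320.]
scene lamp 0.77 [254. 432.]
scene lamp_handle 0.76 [294. 423.]
scene lamp_feet 0.66 [230. 440.]
scene lamp_hinge 0.68 [252. 437.]
scene leg_foot 0.68 [255. 307.]
side lamp 0.91 [349. 337.]
side lamp_handle 0.69 [340. 284.]
side lamp_feet 0.83 [350. 368.]
side lamp_hinge 0.79 [345. 331.]
side leg_foot 0.66 [339. 371.]
lamp [0.4866 0.2869 0.0079] [[-0.4, 3.3], [0.3, 0.3], [-0.3, -1.3]]
lamp_handle [0.6036 0.1856 0.0121] [[215.3, 6.8], [-16.1, -43.2], [-30.9, 7.5]]
lamp_feet [0.4835 0.2119 0.1191] [[289.3, 140.2], [-8.6, -29.0], [-55.0, -28.4]]
lamp_hinge [0.4955 0.294  0.0341] [[2.9, 0.9], [1.0, -1.1], [-0.3, 0.9]]
leg_foot [ 0.371  -0.121  -0.5495] [[5.2, 2.0], [-4.4, 3.9]]
scene jar 0.9 [228. 197.] [ 0.64472521 -0.31206897  0.003     ]
scene jar 0.69 [223. 323.] [ 0.50507277 -0.00864713  0.003     ]
side jar 0.95 [173. 299.] [ 0.64032976 -0.32859722  0.003     ]
side jar 0.75 [248. 334.] [ 0.51128996 -0.02936193  0.003     ]
```

View pics/w2.png

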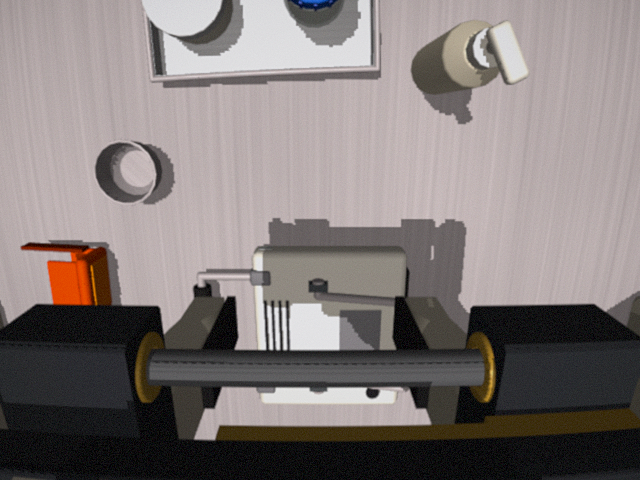

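The wrist view shows the jar standing in the tray at the top (315,0) and the lamp at (330,320), partly behind the fingers. I'll shift over the lamp to see it clearly.

Emit:
send_rows --increments '[[[0,0.25,0.05,0],[0,0.5,0.1,0],[0,0.7,0.15,0],[0,0.7,0.15,0],[0,0.7,0.15,0]]]' --jaw 0.4

```text
clock: 12.98
tool_pos: [0.5017, 0.3058, 0.2671]
orientation: [180.0, -0.0, -90.0]
force: [0.1, -0.2, 0.4]
opening: 0.0351
gripper_force: 0.0
```

```bash
python3 - <<'E'
from h import *
o=ctrl.get_obs(); print(o['clock'],np.round(o['tool_pos'],4),o['orientation'])
c=cam('wrist'); save(ctrl.snapshot('wrist'),'w3')
for t in ['lamp','lamp_handle','lamp_feet','lamp_hinge','leg_foot']:
    z={'lamp':0,'lamp_handle':.024,'lamp_feet':.012,'lamp_hinge':.036,'leg_foot':.06}[t]
    for d in ctrl.spot_point(t,'wrist')[:2]: print(t,round(d['conf'],2),np.round(d['pixel']),np.round(onz('wrist',*d['pixel'],z,c),4))
E
```

```text
12.975 [0.5017 0.3058 0.2671] [ 1.79963492e+02 -3.16397459e-02 -8.99749404e+01]
lamp 0.68 [182. 326.] [0.4898 0.2905 0.    ]
lamp_handle 0.98 [189. 202.] [0.6102 0.2939 0.024 ]
lamp_feet 0.71 [387. 315.] [0.5008 0.5258 0.012 ]
lamp_feet 0.68 [185. 407.] [0.4098 0.292  0.012 ]
lamp_hinge 0.73 [191. 317.] [0.4997 0.2936 0.036 ]
lamp_hinge 0.29 [179. 328.] [0.4896 0.2829 0.036 ]
leg_foot 0.87 [191. 413.] [0.4153 0.2899 0.06  ]
leg_foot 0.33 [188. 202.] [0.6003 0.2868 0.06  ]
```

View pics/w3.png

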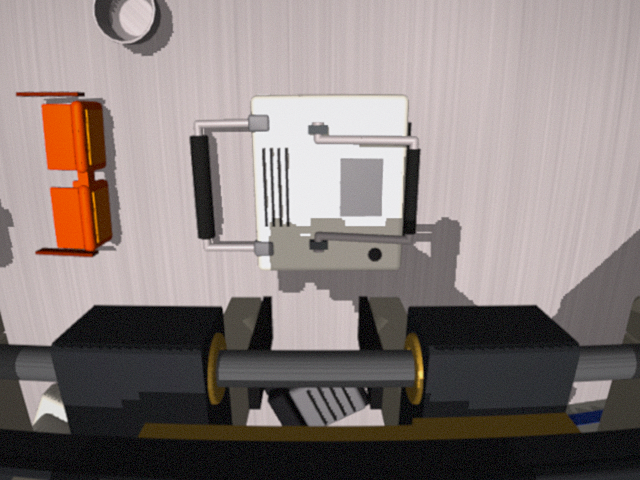

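```bash
python3 - <<'E'
from h import *
from scipy.optimize import least_squares
c=cam('wrist')
W={'scene':cam('scene'),'side':cam('side'),'wrist':c}
def T(x,p): # lamp lying pose x,y,yaw
    cy,sy=np.cos(x[2]),np.sin(x[2]); return np.array([x[0]+cy*p[0]-sy*p[1],x[1]+sy*p[0]+cy*p[1],p[2]])
mm=1e-3
obs=[('wrist',(122.5,-50,24),(136,199),1),('wrist',(122.5,50,24),(238,207),1),
('wrist',(122.5,0,24),(189,202),1),('wrist',(10.5,0,36),(191,317),2),('wrist',(10.5,-45,36),(131,318),2),('wrist',(10.5,45,36),(240,318),2),
('wrist','f0',(191,412.5),1),('wrist','f-',(150,413.5),1.5),('wrist','f+',(233,410),1.5),
('side',(122.5,0,24),(341,284),3),('side','f0',(341,370.5),3),('side',(10.5,0,36),(345,330),3),
('scene',(122.5,0,24),(294.5,422.5),3),('scene','f0',(226,444),4),('scene',(10.5,0,36),(252,437.5),3)]
def res(x):
    r=[]
    for n,p,uv,s in obs:
        if isinstance(p,str):
            y={'0':0,'-':-38,'+':38}[p[1]]; p=(10.5-85*np.cos(x[3]),y,36+85*np.sin(x[3]))
        r+=list((proj(n,T(x,np.array(p)*mm),W[n])[0]-uv)/s)
    return np.array(r)
s=least_squares(res,[.487,.29,0,.3],loss='soft_l1')
x=s.x; print(np.round(x,4),'yawdeg',np.degrees(x[2])); r=res(x).reshape(-1,2)
for o,q in zip(obs,r): print(o[0],o[1],np.round(q*o[3],1))
f=T(x,np.array((10.5-85*np.cos(x[3]),0,36+85*np.sin(x[3])))*mm); print('foot',f,'handle',T(x,np.array((122.5,0,24))*mm))
J=s.jac; print('sd',np.sqrt(np.diag(np.linalg.inv(J.T@J)))*1.5)
for th in np.arange(x[3],1.3,.1): print(round(th,2),np.round(T(x,np.array((10.5-85*np.cos(th),0,36+85*np.sin(th)))*mm),4))
# mat from side/scene (now clear)
for n in ['scene','side']:
    for d in ctrl.trace('mat',n)[:1]:
        cs=max(cv2.findContours(d['mask'].astype(np.uint8),0,2)[0],key=cv2.contourArea)
        P=np.array([onz(n,p[0][1],p[0][0],.003)[:2] for p in cs]); print(n,round(d['conf'],2),cv2.minAreaRect((P*1000).astype(np.float32)))
E
```

```text
[0.4876 0.2923 0.0069 0.1661] yawdeg 0.3981831469248814
wrist (122.5, -50, 24) [-0.2 -0.5]
wrist (122.5, 50, 24) [ 0.6 -0.3]
wrist (122.5, 0, 24) [-0.2  0.6]
wrist (10.5, 0, 36) [-1.4  1.9]
wrist (10.5, -45, 36) [9.3 0.6]
wrist (10.5, 45, 36) [-3.8  1.1]
wrist f0 [ 0.8 -0.6]
wrist f- [-0.9  0.7]
wrist f+ [-0.6 -0.4]
side (122.5, 0, 24) [ 2.8 -1. ]
side f0 [ 1.5 -3.1]
side (10.5, 0, 36) [-1.2  0.8]
scene (122.5, 0, 24) [-0.6 -1.3]
scene f0 [-2.1  1. ]
scene (10.5, 0, 36) [ 1.5 -2.5]
foot [0.41425828 0.29175582 0.05005481] handle [0.61008351 0.29311675 0.024     ]
sd [0.00072652 0.00118558 0.00984606 0.11097018]
0.17 [0.4143 0.2918 0.0501]
0.27 [0.4161 0.2918 0.0584]
0.37 [0.4187 0.2918 0.0664]
0.47 [0.4222 0.2918 0.0742]
0.57 [0.4263 0.2918 0.0816]
0.67 [0.4313 0.2919 0.0885]
0.77 [0.4368 0.2919 0.0949]
0.87 [0.443  0.292  0.1008]
0.97 [0.4498 0.292  0.1059]
1.07 [0.457  0.2921 0.1104]
1.17 [0.4646 0.2921 0.1141]
1.27 [0.4726 0.2922 0.1171]
scene 0.85 ((454.7021484375, -287.2923889160156), (216.98916625976562, 226.67547607421875), 7.35978364944458)
side 0.58 ((397.884033203125, -291.267578125), (190.71263122558594, 156.86328125), 78.71159362792969)
```

Emit:
send_rows --increments '[[[-0.2,-0.04,-0.1,0],[-0.435,-0.07,-0.3,0],[-0.435,-0.07,-0.55,0],[-0.435,-0.07,-0.8,0],[-0.435,-0.07,-1,0],[-0.435,-0.07,-1,0]]]' --jaw 0.45

```text
clock: 14.12
tool_pos: [0.4137, 0.2901, 0.0653]
orientation: [179.8, -0.3, -90.0]
force: [-0.3, -0.0, 0.5]
opening: 0.0397
gripper_force: 0.0
```

Emit:
send_rows --increments '[[[0,0,-0.08,0],[0,0,-0.15,0],[0,0,-0.15,0]]]'

```text
clock: 14.5
tool_pos: [0.415, 0.2919, 0.0377]
orientation: [180.0, -0.0, -90.0]
force: [0.8, 0.1, -0.1]
opening: 0.0395
gripper_force: 0.0
```

Emit:
send_rows --increments '[[[0,0,0,0],[0,0,0,0],[0,0,0,0],[0,0,0,0]]]' --jaw 0

```text
clock: 15.0
tool_pos: [0.4151, 0.2922, 0.0378]
orientation: [-180.0, 0.0, -90.0]
force: [0.2, 0.8, 1.0]
opening: 0.0112
gripper_force: 30.0
```

Emit:
send_rows --increments '[[[0.008,0,0.03,0],[0.0175,0,0.061,0],[0.03,0,0.09,0],[0.0435,0,0.119,0],[0.06,0,0.146,0],[0.078,0,0.1725,0],[0.078,0,0.1725,0]]]'

```text
clock: 15.88
tool_pos: [0.4311, 0.2922, 0.0726]
orientation: [-180.0, 0.0, -90.0]
force: [-2.3, 1.0, -1.5]
opening: 0.0109
gripper_force: 30.0
```

```bash
python3 - <<'E'
from h import *
o=ctrl.get_obs(); print(o['clock'],np.round(o['tool_pos'],4),o['force'],o['moment'])
for n in ['scene','side']:
  save(ctrl.snapshot(n),n+'4')
  for t in ['leg_foot','lamp','lamp_handle']:
    for d in ctrl.spot_point(t,n)[:1]: print(n,t,round(d['conf'],2),np.round(d['pixel'],1))
  print(np.round(proj(n,[[.4876,.2923,0],[.610,.293,.024]]),1))
E
```

```text
15.875 [0.4311 0.2922 0.0726] [-2.28293256  0.98265628 -1.45073252] [ 0.15810193  0.5718345  -0.00175983]
scene lamp 0.81 [255.6 435. ]
scene lamp_handle 0.61 [295.4 419.2]
[[256.6 433.6]
 [293.8 421.2]]
side leg_foot 0.65 [332.4 360.9]
side lamp 0.73 [348.8 337.5]
side lamp_handle 0.9 [340.9 283.8]
[[352.2 335.2]
 [343.8 283. ]]
```

Emit:
send_rows --increments '[[[0.021,0,0.025,0],[0.042,0,0.0475,0],[0.066,0,0.069,0],[0.091,0,0.0885,0],[0.109,0,0.1,0],[0.127,0,0.1115,0],[0.127,0,0.1115,0]]]'

```text
clock: 17.15
tool_pos: [0.4563, 0.292, 0.0944]
orientation: [-180.0, 0.0, -90.0]
force: [-0.6, 0.2, -5.4]
opening: 0.0113
gripper_force: 30.0
```

Emit:
send_rows --increments '[[[0.018,0,0.01,0],[0.034,0,0.018,0],[0.038,0,0.02,0],[0.038,0,0.02,0]]]'

```text
clock: 17.65
tool_pos: [0.4636, 0.2919, 0.0983]
orientation: [180.0, -0.0, -90.0]
force: [0.5, -0.1, -5.9]
opening: 0.0109
gripper_force: 30.0
```

```bash
python3 - <<'E'
from h import *
o=ctrl.get_obs(); print(o['clock'],np.round(o['tool_pos'],4),o['force'],o['moment'])
for n in ['scene','side']:
  save(ctrl.snapshot(n),n+'5')
  for t in ['leg_foot','lamp','lamp_handle']:
    for d in ctrl.spot_point(t,n)[:1]: print(n,t,round(d['conf'],2),np.round(d['pixel'],1))
E
```

```text
17.65 [0.4636 0.2919 0.0983] [ 0.52192607 -0.05797727 -5.94435965] [ 0.03713835  0.23544368 -0.00273605]
scene lamp 0.63 [259.1 433.4]
scene lamp_handle 0.7 [302.7 419.3]
side leg_foot 0.81 [325.6 349.3]
side lamp 0.71 [346.3 329.9]
side lamp_handle 0.88 [339.4 277.3]
```

```bash
python3 - <<'E'
import cv2,numpy as np
a=cv2.imread('pics/side5.png')[250:400,250:420]; b=cv2.imread('pics/scene5.png')[180:330,370:500]
cv2.imwrite('pics/c2.png',np.hstack([cv2.resize(a,None,fx=2.7,fy=2.7,interpolation=3),cv2.resize(b,None,fx=2.5,fy=2.7,interpolation=3)]))
E
```

```text
(no output)
```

View pics/c2.png

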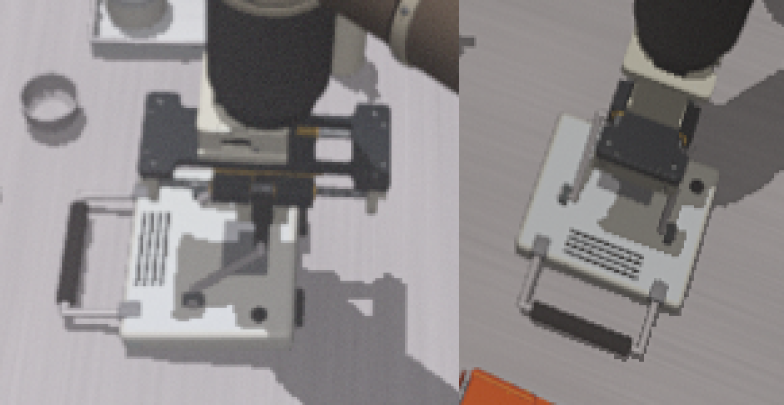

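The crops show the leg well up at about 1.1 rad, held in the fingers. The -6 N force suggests I'm carrying some of the lamp's weight, so I'll lower it back and let go.

Emit:
send_rows --increments '[[[0,0,-0.01,0],[0,0,-0.02,0],[0,0,-0.03,0],[0,0,-0.03,0]]]'

```text
clock: 18.55
tool_pos: [0.4636, 0.292, 0.0923]
orientation: [-180.0, -0.0, -90.0]
force: [-0.4, -1.0, -3.5]
opening: 0.0109
gripper_force: 30.0
```

Emit:
send_rows --increments '[[[0,0,-0.01,0],[0,0,-0.02,0],[0,0,-0.03,0],[0,0,-0.03,0]]]'

```text
clock: 19.05
tool_pos: [0.4636, 0.292, 0.0863]
orientation: [-180.0, -0.0, -90.0]
force: [-1.8, -0.5, -0.6]
opening: 0.011
gripper_force: 30.0
```

Emit:
send_rows --increments '[[[0,0,0,0],[0,0,0,0],[0,0,0,0]]]' --jaw 0.5

```text
clock: 19.42
tool_pos: [0.464, 0.2922, 0.0867]
orientation: [-180.0, 0.0, -90.0]
force: [-0.9, 0.2, -0.3]
opening: 0.0356
gripper_force: 0.0
```

Emit:
send_rows --increments '[[[0,0,0.2,0],[0,0,0.45,0],[0.05,0.04,0.75,0],[0.1,0.08,0.9,0],[0.15,0.08,0.9,0],[0.2,0.08,0.9,0]]]'

```text
clock: 20.18
tool_pos: [0.5037, 0.3077, 0.2658]
orientation: [180.0, -0.0, -90.0]
force: [0.5, 1.1, -1.0]
opening: 0.044
gripper_force: 0.0
```

```bash
python3 - <<'E'
from h import *
o=ctrl.get_obs(); print(o['clock'],np.round(o['tool_pos'],4),o['orientation'])
c=cam('wrist'); save(ctrl.snapshot('wrist'),'w6')
for n in ['wrist','scene','side']:
  if n!='wrist':save(ctrl.snapshot(n),n+'6')
  for t in ['lamp','lamp_handle','lamp_feet','lamp_hinge','leg_foot']:
    for d in ctrl.spot_point(t,n)[:1]: print(n,t,round(d['conf'],2),np.round(d['pixel'],1).tolist())
a=cv2.imread('pics/side6.png')[270:400,260:400]; b=cv2.imread('pics/w6.png')[0:330,150:470]
cv2.imwrite('pics/c3.png',np.hstack([cv2.resize(a,(355,330),interpolation=3),b]))
E
```

```text
20.175 [0.5037 0.3077 0.2658] [ 1.79960641e+02 -1.38469875e-02 -9.00003301e+01]
wrist lamp 0.87 [178.7, 307.8]
wrist lamp_handle 0.84 [183.9, 181.0]
wrist lamp_feet 0.86 [182.2, 386.6]
wrist lamp_hinge 0.92 [183.6, 298.6]
wrist leg_foot 0.68 [197.2, 366.6]
scene lamp 0.73 [262.5, 431.3]
scene lamp_handle 0.74 [302.9, 417.9]
scene lamp_feet 0.88 [238.5, 439.3]
scene lamp_hinge 0.64 [257.8, 433.2]
scene leg_foot 0.73 [231.6, 441.3]
side lamp 0.84 [348.3, 326.4]
side lamp_handle 0.85 [339.1, 276.3]
side lamp_feet 0.68 [351.6, 358.6]
side lamp_hinge 0.87 [341.5, 316.8]
side leg_foot 0.67 [327.6, 349.8]
```

View pics/c3.png

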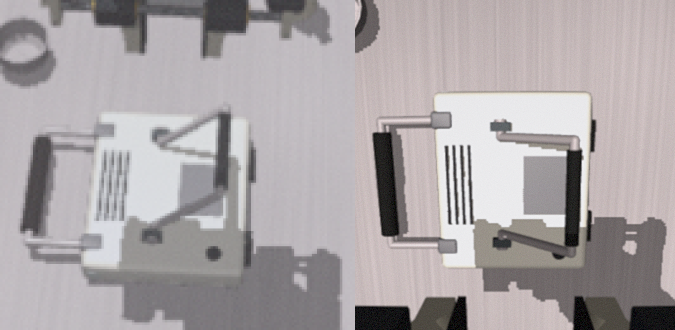

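```bash
cat > fit.py <<'E'
from h import *
from scipy.optimize import least_squares
mm=1e-3
def T(x,p):
    cy,sy=np.cos(x[2]),np.sin(x[2]); return np.array([x[0]+cy*p[0]-sy*p[1],x[1]+sy*p[0]+cy*p[1],p[2]])
def foot(th,y=0): return np.array((10.5-85*np.cos(th),y,36+85*np.sin(th)))
def fit(obs,x0,W):
    def res(x):
        r=[]
        for n,p,uv,s in obs:
            if isinstance(p,str): p=foot(x[3],{'0':0,'-':-38,'+':38}[p[1]])
            r+=list((proj(n,T(x,np.array(p)*mm),W[n])[0]-uv)/s)
        return np.array(r)
    s=least_squares(res,x0,loss='soft_l1'); x=s.x
    for o,q in zip(obs,res(x).reshape(-1,2)): print(o[0],o[1],np.round(q*o[3],1))
    print('pose',np.round(x,4),'yaw',np.degrees(x[2]),'sd',np.round(np.sqrt(np.diag(np.linalg.inv(s.jac.T@s.jac)))*1.5,4))
    print('foot',T(x,foot(x[3])*mm),'handle',T(x,np.array((122.5,0,24))*mm)); return x
E
python3 - <<'E'
from fit import *
W={n:cam(n) for n in ['scene','side','wrist']}
HM,HI=(122.5,0,24),(10.5,0,36)
fit([('wrist',(122.5,-50,24),(133,178),1),('wrist',(122.5,50,24),(235,185),1),('wrist',HM,(184,181),1),('wrist',HI,(184,297),2),
('wrist','f-',(150,369),1.5),('wrist','f+',(246,367),1.5),('wrist','f0',(197.2,367.5),1),
('side',HM,(339.1,276.3),3),('side','f0',(327.6,348.5),2),('side',HI,(341.5,318.5),3),
('scene',HM,(303,418),3),('scene','f0',(231.6,441.3),3),('scene',HI,(258,433),3)],[.507,.29,0,.8],W)
E
```

```text
wrist (122.5, -50, 24) [-1.5 -1.2]
wrist (122.5, 50, 24) [-0.2  0.8]
wrist (122.5, 0, 24) [0.7 0.2]
wrist (10.5, 0, 36) [1.8 0.1]
wrist f- [-1.   0.2]
wrist f+ [-1.4 -0.8]
wrist f0 [1.  0.2]
side (122.5, 0, 24) [ 3.6 -2.4]
side f0 [ 1.8 -1.4]
side (10.5, 0, 36) [1.3 3. ]
scene (122.5, 0, 24) [-1.6 -0.1]
scene f0 [-2.3  1.9]
scene (10.5, 0, 36) [ 2.5 -1. ]
pose [0.5092 0.2912 0.0031 0.8232] yaw 0.17834054751872802 sd [0.001  0.001  0.0095 0.0247]
foot [0.46195073 0.29104195 0.09833071] handle [0.63174162 0.29157045 0.024     ]
```

The leg is at about 0.75 rad, so it's not home. Pad friction lifted the lamp and slid it about 2 cm instead of turning the leg. I'll push with one open finger face and rise slightly faster than the arc, without clamping.

Emit:
send_rows --increments '[[[-0.1,-0.05,-0.1,0],[-0.168,-0.085,-0.3,0],[-0.168,-0.085,-0.55,0],[-0.168,-0.085,-0.8,0],[-0.168,-0.085,-0.98,0],[-0.168,-0.085,-0.98,0],[-0.168,-0.085,-0.98,0]]]'

```text
clock: 21.95
tool_pos: [0.4708, 0.2917, 0.0718]
orientation: [-179.9, 0.1, -90.0]
force: [0.6, 0.4, 0.7]
opening: 0.0439
gripper_force: 0.0
```

Emit:
send_rows --increments '[[[0.02,0,0.0,0],[0.04,0,0.015,0],[0.055,0,0.03,0],[0.07,0,0.047,0],[0.085,0,0.063,0],[0.085,0,0.063,0]]]'

```text
clock: 22.7
tool_pos: [0.4872, 0.2909, 0.0832]
orientation: [-180.0, 0.0, -90.0]
force: [-2.6, 0.5, -0.3]
opening: 0.0438
gripper_force: 1.2
```

Emit:
send_rows --increments '[[[0.015,0,0.015,0],[0.03,0,0.03,0],[0.045,0,0.042,0],[0.055,0,0.05,0],[0.055,0,0.05,0]]]'

```text
clock: 23.32
tool_pos: [0.4982, 0.291, 0.0931]
orientation: [-180.0, 0.0, -90.0]
force: [-2.8, 0.4, -0.6]
opening: 0.0439
gripper_force: 1.4
```

```bash
python3 - <<'E'
from h import *
o=ctrl.get_obs(); print(o['clock'],np.round(o['tool_pos'],4),o['force'],o['moment'])
for n in ['scene','side']:
  save(ctrl.snapshot(n),n+'7')
  for t in ['leg_foot','lamp','lamp_handle','lamp_hinge']:
    for d in ctrl.spot_point(t,n)[:1]: print(n,t,round(d['conf'],2),np.round(d['pixel'],1).tolist())
E
```

```text
23.325 [0.4982 0.291  0.0931] [-2.78625848  0.43151763 -0.62554253] [0.09891557 0.96963035 0.02561161]
scene lamp 0.6 [261.2, 431.6]
scene lamp_handle 0.56 [304.9, 418.6]
scene lamp_hinge 0.82 [262.5, 430.9]
side leg_foot 0.8 [326.0, 340.4]
side lamp 0.64 [346.4, 324.6]
side lamp_hinge 0.74 [338.7, 315.5]
```

```bash
python3 - <<'E'
from h import *
for z in [.09,.1,.105,.11,.115]: print(z,np.round(proj('side',[[.482,.291,z]]),1))
print('earlier (.462,.0983): detected 327.6,349',proj('side',[[.462,.291,.0983],[.462,.291,.094]]))
a=cv2.imread('pics/side7.png')[270:400,260:400]; 
cv2.imwrite('pics/c4.png',np.hstack([cv2.resize(a,(560,520),interpolation=3)]))
E
```

```text
0.09 [[330.9 338.1]]
0.1 [[328.4 338.1]]
0.105 [[327.2 338.2]]
0.11 [[325.9 338.2]]
0.115 [[324.7 338.2]]
earlier (.462,.0983): detected 327.6,349 [[329.3969527  347.10323485]
 [330.45974601 347.05809134]]
```

View pics/c4.png

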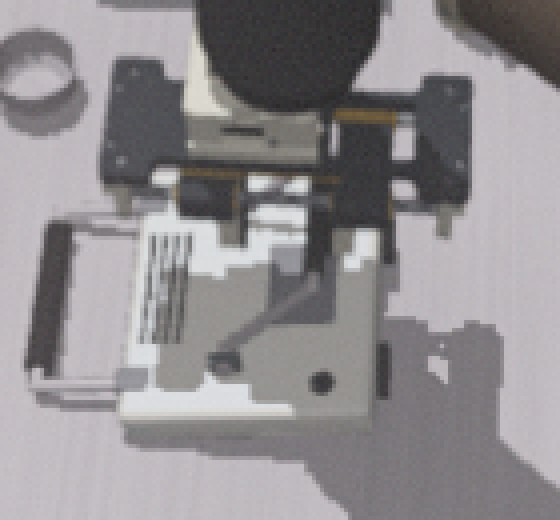

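The crop shows the leg foot against the pushing finger, with the angle near 0.95. I'll keep pushing.

Emit:
send_rows --increments '[[[0.015,0,0.015,0],[0.03,0,0.028,0],[0.03,0,0.028,0]]]'

```text
clock: 24.2
tool_pos: [0.5043, 0.291, 0.0989]
orientation: [-180.0, 0.0, -90.0]
force: [-3.2, -0.3, 0.1]
opening: 0.0435
gripper_force: 1.2
```

Emit:
send_rows --increments '[[[0.015,0,0.015,0],[0.03,0,0.028,0],[0.03,0,0.028,0]]]'

```text
clock: 24.58
tool_pos: [0.5103, 0.291, 0.1044]
orientation: [-180.0, 0.0, -90.0]
force: [-2.5, -0.5, -1.3]
opening: 0.044
gripper_force: 1.0
```

Emit:
send_rows --increments '[[[0,0,0.05,0],[0,0,0.12,0],[0,0.03,0.4,0],[0,0.08,0.75,0],[0,0.08,0.75,0],[0,0.08,0.75,0]]]'

```text
clock: 25.32
tool_pos: [0.5103, 0.3074, 0.2559]
orientation: [-179.9, 0.1, -90.0]
force: [-0.3, -0.3, -0.7]
opening: 0.0437
gripper_force: 0.0
```

```bash
python3 - <<'E'
from fit import *
o=ctrl.get_obs(); print(o['clock'],np.round(o['tool_pos'],4),o['orientation'])
W={n:cam(n) for n in ['scene','side','wrist']}; save(ctrl.snapshot('wrist'),'w8')
D={'lamp_handle':(122.5,0,24),'lamp_hinge':(10.5,0,36),'leg_foot':'f0','lamp':(0,0,0),'lamp_feet':(-78.5,0,12)}; obs=[]
for n in ['wrist','scene','side']:
  if n!='wrist':save(ctrl.snapshot(n),n+'8')
  for t in D:
    for d in ctrl.spot_point(t,n)[:1]:
        if d['conf']>.4: obs.append((n,D[t],d['pixel'],1.5 if n=='wrist' else 2.5)); print(n,t,np.round(d['pixel'],1))
fit(obs,[.52,.29,0,1],W)
cv2.imwrite('pics/c5.png',cv2.imread('pics/w8.png')[0:330,100:500])
E
```

```text
25.325 [0.5103 0.3074 0.2559] [-1.79869148e+02  1.41800924e-01 -8.99869705e+01]
wrist lamp_handle [188.4 177. ]
wrist lamp_hinge [186.9 297.8]
wrist leg_foot [195.9 380.8]
wrist lamp [181.  310.1]
scene lamp_handle [304.  420.4]
scene lamp_hinge [263.3 430.4]
scene leg_foot [231.7 441.8]
scene lamp [264.5 430.8]
scene lamp_feet [237.3 440.1]
side lamp_handle [339.2 273.5]
side lamp_hinge [342.9 318.2]
side leg_foot [331.6 348.5]
side lamp [348.3 324.1]
side lamp_feet [350.4 356.2]
wrist (122.5, 0, 24) [-0.2  1.8]
wrist (10.5, 0, 36) [ 0.2 -0.4]
wrist f0 [0.2 0.1]
wrist (0, 0, 0) [-0.2 -0.5]
scene (122.5, 0, 24) [-0.  -2.7]
scene (10.5, 0, 36) [-0.6  0.7]
scene f0 [-1.5  0.2]
scene (0, 0, 0) [ 1.  -1.1]
scene (-78.5, 0, 12) [ 0.8 -1.5]
side (122.5, 0, 24) [ 3.9 -2.5]
side (10.5, 0, 36) [-0.4  0.5]
side f0 [-0.2 -0.1]
side (0, 0, 0) [ 2.5 -0.7]
side (-78.5, 0, 12) [-0.9  0.6]
pose [0.5159 0.2904 0.0225 0.6521] yaw 1.289046169012358 sd [0.0014 0.001  0.0154 0.05  ]
foot [0.45883249 0.2891581  0.08758317] handle [0.63834574 0.29319748 0.024     ]
```

View pics/c5.png

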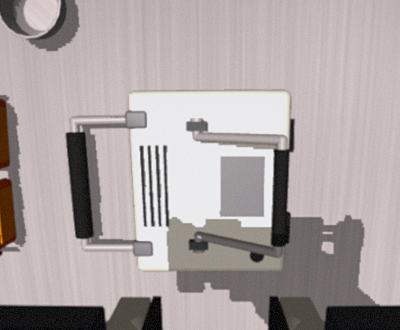

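The leg went back to about 0.7. The fingertips ended level with the bar, so its slanted tip slid past before the click. I'll repeat with the bar deeper between the fingers.

Emit:
send_rows --increments '[[[-0.1,-0.05,-0.1,0],[-0.21,-0.085,-0.35,0],[-0.21,-0.085,-0.65,0],[-0.21,-0.085,-0.9,0],[-0.21,-0.085,-0.9625,0],[-0.21,-0.085,-0.9625,0]]]'

```text
clock: 26.98
tool_pos: [0.4684, 0.2902, 0.062]
orientation: [180.0, -0.0, -90.0]
force: [1.1, 0.2, 0.3]
opening: 0.0439
gripper_force: 0.0
```

Emit:
send_rows --increments '[[[0.035,0,0,0],[0.05,0,0.02,0],[0.0625,0,0.04,0],[0.078,0,0.06,0],[0.093,0,0.0775,0],[0.11,0,0.095,0],[0.126,0,0.11,0],[0.144,0,0.125,0]]]'

```text
clock: 27.98
tool_pos: [0.4968, 0.2899, 0.0867]
orientation: [180.0, -0.0, -90.0]
force: [-3.0, 0.2, -0.6]
opening: 0.0435
gripper_force: 1.4
```

Emit:
send_rows --increments '[[[0.02,0,0.015,0],[0.04,0,0.03,0],[0.04,0,0.03,0]]]'

```text
clock: 28.35
tool_pos: [0.5052, 0.29, 0.0928]
orientation: [-180.0, 0.0, -90.0]
force: [-1.6, -0.7, 0.1]
opening: 0.044
gripper_force: 1.0
```

```bash
python3 - <<'E'
from fit import *
W={n:cam(n) for n in ['scene','side']}
D={'lamp_handle':(122.5,0,24),'lamp_hinge':(10.5,0,36),'leg_foot':'f0','lamp':(0,0,0),'lamp_feet':(-78.5,0,12)}; obs=[]
for n in ['scene','side']:
  save(ctrl.snapshot(n),n+'9')
  for t in D:
    for d in ctrl.spot_point(t,n)[:1]:
        print(n,t,round(d['conf'],2),np.round(d['pixel'],1))
        if d['conf']>.4: obs.append((n,D[t],d['pixel'],2.5))
fit(obs,[.52,.29,0,1],W)
E
```

```text
scene lamp_handle 0.79 [308.1 416. ]
scene lamp_hinge 0.63 [265.9 431.3]
scene lamp 0.78 [261.9 431.9]
side lamp_hinge 0.98 [340.3 311.5]
side leg_foot 0.68 [324.1 335.1]
side lamp 0.92 [349.3 323.5]
side lamp_feet 0.82 [345.4 356.4]
scene (122.5, 0, 24) [-2.2  1.7]
scene (10.5, 0, 36) [-2.  -1.8]
scene (0, 0, 0) [ 4.8 -3.8]
side (10.5, 0, 36) [1.1 5.2]
side f0 [-0.3  0.1]
side (0, 0, 0) [ 0.3 -2.1]
side (-78.5, 0, 12) [ 1.9 -1.6]
pose [0.5207 0.2876 0.0578 1.0515] yaw 3.3118987233572112 sd [0.0063 0.0047 0.084  0.1351]
foot [0.48901851 0.28576197 0.10979272] handle [0.64294671 0.29466949 0.024     ]
```

Emit:
send_rows --increments '[[[0.02,0,0.01,0],[0.04,0,0.02,0],[0.04,0,0.02,0]]]'

```text
clock: 29.32
tool_pos: [0.5133, 0.29, 0.0969]
orientation: [-180.0, 0.0, -90.0]
force: [-1.9, -0.5, -0.5]
opening: 0.0437
gripper_force: 1.1
```

Emit:
send_rows --increments '[[[0.02,0,0.005,0],[0.04,0,0.01,0],[0.04,0,0.01,0]]]'

```text
clock: 29.7
tool_pos: [0.5212, 0.29, 0.0987]
orientation: [-180.0, 0.0, -90.0]
force: [-2.3, -0.0, -1.3]
opening: 0.0435
gripper_force: 0.9
```

```bash
python3 - <<'E'
from fit import *
W={n:cam(n) for n in ['scene','side']}
D={'lamp_handle':(122.5,0,24),'lamp_hinge':(10.5,0,36),'leg_foot':'f0','lamp':(0,0,0),'lamp_feet':(-78.5,0,12)}; obs=[]
for n in ['scene','side']:
  save(ctrl.snapshot(n),n+'10')
  for t in D:
    for d in ctrl.spot_point(t,n)[:1]:
        print(n,t,round(d['conf'],2),np.round(d['pixel'],1))
        if d['conf']>.4: obs.append((n,D[t],d['pixel'],2.5))
fit(obs,[.52,.29,0,1],W)
E
```

```text
scene lamp_handle 0.95 [310.5 415.9]
scene lamp_hinge 0.78 [269.8 428.1]
scene leg_foot 0.26 [200.7 352.4]
scene lamp 0.58 [262.4 428.3]
side lamp_handle 0.71 [341.6 263.4]
side lamp_hinge 0.79 [338.9 309.4]
side leg_foot 0.67 [322.9 329.7]
side lamp 0.88 [346.  317.5]
side lamp_feet 0.91 [345.5 348.9]
scene (122.5, 0, 24) [-0.2 -0.5]
scene (10.5, 0, 36) [-1.9 -1.1]
scene (0, 0, 0) [ 8.2 -2.7]
side (122.5, 0, 24) [0.9 0.3]
side (10.5, 0, 36) [1.2 1.9]
side f0 [-0.4  0.1]
side (0, 0, 0) [ 2.3 -1.4]
side (-78.5, 0, 12) [0.3 0.5]
pose [0.5336 0.2849 0.0655 1.0406] yaw 3.7519365247815784 sd [0.0042 0.0043 0.0553 0.1216]
foot [0.50114485 0.28274337 0.10932994] handle [0.6557978 0.2928851 0.024    ]
```

Emit:
send_rows --increments '[[[-0.05,0,0,0],[-0.05,0,0.2,0],[-0.05,0.03,0.45,0],[-0.05,0.08,0.75,0],[-0.05,0.08,0.75,0],[-0.05,0.08,0.75,0]]]'

```text
clock: 31.05
tool_pos: [0.5104, 0.3061, 0.2491]
orientation: [-180.0, 0.1, -90.0]
force: [0.1, 0.5, -0.3]
opening: 0.0438
gripper_force: 0.0
```

```bash
cat > look.py <<'E'
from fit import *
import sys
o=ctrl.get_obs(); print(o['clock'],np.round(o['tool_pos'],4))
W={n:cam(n) for n in ['scene','side','wrist']}; save(ctrl.snapshot('wrist'),'w'+sys.argv[1])
D={'lamp_handle':(122.5,0,24),'lamp_hinge':(10.5,0,36),'leg_foot':'f0','lamp':(0,0,0),'lamp_feet':(-78.5,0,12)}; obs=[]
for n in ['wrist','scene','side']:
  if n!='wrist':save(ctrl.snapshot(n),n+sys.argv[1])
  for t in D:
    for d in ctrl.spot_point(t,n)[:1]:
        if d['conf']>.4: obs.append((n,D[t],d['pixel'],1.5 if n=='wrist' else 3))
fit(obs,[.52,.29,0,1],W)
E
python3 look.py 11 | grep -v scene
```

```text
31.05 [0.5104 0.3061 0.2491]
wrist (122.5, 0, 24) [-0.   0.4]
wrist (10.5, 0, 36) [-0.2 -0.2]
wrist f0 [-0.1 -0.1]
wrist (0, 0, 0) [0.8 0.2]
wrist (-78.5, 0, 12) [0.3 0.1]
side (122.5, 0, 24) [ 2.  -1.8]
side (10.5, 0, 36) [-2.5  1.3]
side (0, 0, 0) [-2.1 -0.7]
side (-78.5, 0, 12) [-1.7 -2.7]
pose [0.5325 0.2904 0.0023 0.7103] yaw 0.12931915788418333 sd [0.001  0.0009 0.0131 0.0399]
foot [0.47858431 0.29025656 0.09142808] handle [0.65502553 0.2906548  0.024     ]
```

The leg sprang back to 0.71. A purely horizontal push only slides the lamp, because table friction is about 2.3 N. Next I'll hold the bar with a light grip, setting the jaw just under 12 mm, and draw it along the arc. That gives the vertical force without the pad torque of a full clamp.

Emit:
send_rows --increments '[[[-0.08,-0.04,-0.1,0],[-0.16,-0.08,-0.35,0],[-0.16,-0.08,-0.6,0],[-0.16,-0.08,-0.8,0],[-0.16,-0.08,-0.882,0],[-0.16,-0.08,-0.882,0]]]' --jaw 0.3

```text
clock: 32.7
tool_pos: [0.4787, 0.2898, 0.0718]
orientation: [179.9, -0.1, -90.0]
force: [0.2, 0.3, 0.1]
opening: 0.0262
gripper_force: 0.0
```

Emit:
send_rows --increments '[[[0,0,0,0],[0,0,0,0],[0,0,0,0]]]' --jaw 0.135

```text
clock: 33.08
tool_pos: [0.4793, 0.2905, 0.0733]
orientation: [-179.9, 0.1, -90.0]
force: [0.9, -0.8, 0.7]
opening: 0.0123
gripper_force: 0.2
```

Emit:
send_rows --increments '[[[0,0,0,0],[0,0,0,0]]]' --jaw 0.122

```text
clock: 33.33
tool_pos: [0.4789, 0.2904, 0.0727]
orientation: [-180.0, 0.0, -90.0]
force: [-2.2, 1.8, 2.2]
opening: 0.0109
gripper_force: 25.7
```

Emit:
send_rows --increments '[[[0,0,0,0],[0,0,0,0]]]' --jaw 0.13

```text
clock: 33.58
tool_pos: [0.4787, 0.2903, 0.0724]
orientation: [-180.0, 0.0, -90.0]
force: [-3.1, 2.1, 3.6]
opening: 0.0114
gripper_force: 9.8
```

Emit:
send_rows --increments '[[[0.017,0,0.016,0],[0.034,0,0.031,0],[0.052,0,0.045,0],[0.07,0,0.0585,0]]]'

```text
clock: 34.08
tool_pos: [0.4928, 0.2895, 0.0838]
orientation: [180.0, -0.0, -90.0]
force: [-2.0, 0.5, -1.4]
opening: 0.0117
gripper_force: 9.6
```

Emit:
send_rows --increments '[[[0.02,0,0.0125,0],[0.04,0,0.0245,0],[0.06,0,0.035,0],[0.08,0,0.045,0],[0.08,0,0.045,0]]]'

```text
clock: 34.7
tool_pos: [0.5093, 0.29, 0.0931]
orientation: [-180.0, 0.0, -90.0]
force: [-1.2, 0.4, -2.3]
opening: 0.0115
gripper_force: 9.5
```

```bash
python3 - <<'E'
from fit import *
W={n:cam(n) for n in ['scene','side']}
D={'lamp_handle':(122.5,0,24),'lamp_hinge':(10.5,0,36),'leg_foot':'f0','lamp':(0,0,0),'lamp_feet':(-78.5,0,12)}; obs=[]
for n in ['scene','side']:
  save(ctrl.snapshot(n),n+'12')
  for t in D:
    for d in ctrl.spot_point(t,n)[:1]:
        if d['conf']>.4: obs.append((n,D[t],d['pixel'],2.5))
fit(obs,[.52,.29,0,1],W)
E
```

```text
scene (122.5, 0, 24) [-5.5 -0.7]
scene (10.5, 0, 36) [-0.4  0.8]
scene (0, 0, 0) [ 6.3 -0.3]
side (122.5, 0, 24) [ 2.7 -2.8]
side (10.5, 0, 36) [-0.1  5.1]
side f0 [ 0.3 -0.1]
side (0, 0, 0) [-99.8  -8.2]
side (-78.5, 0, 12) [0.7 2.2]
pose [0.543  0.2901 0.0167 1.0354] yaw 0.9593474279273875 sd [0.0066 0.0041 0.0636 0.1346]
foot [0.510141   0.28950446 0.10910487] handle [0.66548601 0.29210576 0.024     ]
```

Emit:
send_rows --increments '[[[0.01,0,0.01,0],[0.02,0,0.02,0],[0.02,0,0.02,0]]]'

```text
clock: 35.67
tool_pos: [0.513, 0.29, 0.0972]
orientation: [-180.0, 0.0, -90.0]
force: [-0.8, -0.2, -3.2]
opening: 0.0114
gripper_force: 9.5
```

Emit:
send_rows --increments '[[[0,0,0,0],[0,0,0,0],[0,0,0,0]]]' --jaw 0.5

```text
clock: 36.05
tool_pos: [0.5127, 0.29, 0.097]
orientation: [180.0, 0.0, -90.0]
force: [-1.8, 0.5, -0.6]
opening: 0.0361
gripper_force: 0.9
```

Emit:
send_rows --increments '[[[0,0,0.15,0],[0,0.0,0.45,0],[0,0.08,0.75,0],[0,0.08,0.75,0],[0,0.08,0.75,0]]]'

```text
clock: 36.67
tool_pos: [0.5128, 0.3062, 0.2474]
orientation: [-180.0, 0.1, -90.0]
force: [-0.3, 0.5, -1.0]
opening: 0.0438
gripper_force: 0.0
```

```bash
python3 look.py 13
```

```text
36.675 [0.5128 0.3062 0.2474]
wrist (122.5, 0, 24) [-0.2 -0.8]
wrist (10.5, 0, 36) [-1.  -0.5]
wrist f0 [0.2 0.2]
wrist (0, 0, 0) [ 3.3 -0.4]
wrist (-78.5, 0, 12) [-0.1  3.8]
scene (122.5, 0, 24) [0.1 0.2]
scene (10.5, 0, 36) [-2.4  0.7]
scene f0 [-1.9 -3.1]
scene (0, 0, 0) [ 1.6 -1. ]
scene (-78.5, 0, 12) [-0.8  0.2]
side (122.5, 0, 24) [1.6 0.2]
side f0 [-1.1 -1.4]
side (0, 0, 0) [ 1.7 -0.7]
side (-78.5, 0, 12) [-2.3 -0.6]
pose [0.5432 0.2895 0.0054 0.755 ] yaw 0.3118931393929911 sd [0.0013 0.001  0.0131 0.0378]
foot [0.49179214 0.28923069 0.09425098] handle [0.66569129 0.29017733 0.024     ]
```

The leg is still at 0.72. Moving slowly, the lamp tips or slides before the detent gives. A quick flick should work better, because the lamp's inertia then holds it: I'll run up, strike the bar along its arc with the open finger face at about 0.45 m/s, and stop where the leg would be home.

Emit:
send_rows --increments '[[[-0.069,-0.08,-0.25,0],[-0.069,-0.08,-0.5,0],[-0.069,-0.08,-0.75,0],[-0.069,-0.08,-0.967,0],[-0.069,-0.08,-0.967,0],[-0.069,-0.08,-0.967,0],[-0.069,-0.08,-0.967,0]]]' --jaw 1

```text
clock: 38.45
tool_pos: [0.5001, 0.2911, 0.0558]
orientation: [-179.9, 0.1, -90.0]
force: [-1.0, -1.1, 1.1]
opening: 0.0879
gripper_force: 0.0
```

Emit:
send_rows --increments '[[[0.275,0,0.135,0],[0.275,0,0.135,0],[0.275,0,0.135,0]]]'

```text
clock: 38.83
tool_pos: [0.5541, 0.29, 0.0816]
orientation: [-179.9, 0.1, -90.0]
force: [-0.6, -1.3, -0.2]
opening: 0.0876
gripper_force: 0.0
```

```bash
python3 look.py 14 | tail -3
```

```text
side (-78.5, 0, 12) [-0.7 -1.4]
pose [0.5649 0.2898 0.0046 1.1613] yaw 0.26169131934670065 sd [0.0008 0.0007 0.01   0.015 ]
foot [0.54157185 0.28971878 0.11397276] handle [0.68741185 0.29038489 0.024     ]
```

The leg measures 1.16 rad, so it has snapped home. I've used all my picture views, so the rest goes by numbers. Next I'll check that the goggles weren't touched and measure the handle and the mat.

```bash
python3 - <<'E'
from h import *
for n in ['scene','side']:
  for d in ctrl.spot_point('goggles',n)[:1]: print(n,d['conf'],np.round(d['pixel'],1))
  for d in ctrl.trace('goggles',n)[:1]: print(d['bbox'])
  a=cv2.imread('pics/%s2.png'%n).astype(int); b=cv2.imread('pics/%s14.png'%n).astype(int)
  # orange mask compare first vs now
  f=lambda i:(i[...,2]>150)&(i[...,2]-i[...,0]>110)&(i[...,1]<140)
  for im in (cv2.imread('pics/%s0.png'%n).astype(int),a,b):
    m=f(im); m[:, :150]=0; m=m.astype(np.uint8); k,l,st,ce=cv2.connectedComponentsWithStats(m); i=st[1:,4].argsort()[::-1][:2]+1; print([(st[j].tolist(),np.round(ce[j],1).tolist()) for j in i])
E
```

```text
scene 0.82 [343.7 400.1]
[361.8, 315.9, 434.6, 368.9]
[([370, 317, 62, 42, 921], [400.5, 336.2]), ([545, 401, 18, 17, 238], [553.4, 409.2])]
[([370, 317, 62, 42, 887], [400.4, 336.2]), ([546, 401, 16, 17, 198], [553.6, 409.2])]
[([370, 317, 62, 42, 903], [400.6, 336.3]), ([546, 401, 16, 17, 212], [553.6, 409.0])]
side 0.64 [340.7 233.7]
[203.9, 301.4, 249.5, 364.7]
[([219, 306, 26, 53, 695], [231.8, 330.9]), ([150, 415, 6, 17, 74], [152.0, 422.8])]
[([219, 306, 26, 53, 699], [231.8, 331.0]), ([150, 415, 6, 18, 78], [152.0, 423.1])]
[([219, 306, 26, 53, 707], [231.9, 331.0]), ([150, 415, 6, 18, 83], [152.1, 423.0])]
```

The goggles haven't moved, but the handle now ends about where they begin, so a finger won't fit between. I'll put the shut fingers, turned a quarter, into the handle opening and push the case edge back about 6 cm.

Emit:
send_rows --increments '[[[0,0,0.2,0],[0,0,0.4,0.0],[0.15,0,0.4,0.12],[0.3,0,0.4,0.24],[0.52,0,0.4,0.36],[0.52,0,0.4,0.48],[0.52,0,0.4,0.6],[0.52,0,0.4,0.72],[0.52,0,0.4,0.84],[0.52,0,0.4,0.96],[0.52,0,0.4,1]]]' --jaw 0

```text
clock: 41.3
tool_pos: [0.6579, 0.2899, 0.1604]
orientation: [180.0, 0.0, -3.8]
force: [0.5, 0.5, -0.3]
opening: 0.0005
gripper_force: 0.0
```

Emit:
send_rows --increments '[[[0,0,-0.25,0.047],[0,0,-0.5,0.047],[0,0,-0.68,0.047],[0,0,-0.74,0.047],[0,0,-0.74,0.047]]]'

```text
clock: 41.92
tool_pos: [0.658, 0.2899, 0.0124]
orientation: [180.0, 0.0, -0.0]
force: [-0.4, 0.1, 1.1]
opening: -0.0
gripper_force: 0.0
```

Emit:
send_rows --increments '[[[-0.03,0,0,0],[-0.07,0,0,0],[-0.12,0,0,0],[-0.17,0,0,0],[-0.22,0,0,0],[-0.27,0,0,0],[-0.32,0,0,0],[-0.35,0,0,0],[-0.35,0,0,0]]]'

```text
clock: 43.05
tool_pos: [0.5876, 0.2904, 0.0132]
orientation: [-180.0, -0.0, 0.0]
force: [2.4, 1.6, 0.9]
opening: 0.0005
gripper_force: 1.3
```

Emit:
send_rows --increments '[[[0.03,0,0,0],[0.04,0,0.3,0],[0.05,0.0,0.6,0],[0.1,0,0.9,-0.12],[0.1,0,1,-0.24],[0.1,0,1,-0.36],[0.1,0,1,-0.48],[0.1,0,1,-0.6],[0.1,0,1,-0.72],[0.1,0,1,-0.84],[0.1,0,1,-0.96],[0.1,0,1,-1]]]' --jaw 0

```text
clock: 44.55
tool_pos: [0.6072, 0.2893, 0.2111]
orientation: [179.8, -0.1, -86.2]
force: [0.1, -0.4, -1.1]
opening: 0.0004
gripper_force: 0.0
```

Emit:
send_rows --increments '[[[0,0,0,-0.047],[0,0,0,-0.047]]]' --jaw 0.6

```text
clock: 44.8
tool_pos: [0.6074, 0.2894, 0.2113]
orientation: [179.9, -0.1, -90.0]
force: [-0.4, -0.6, 0.2]
opening: 0.0154
gripper_force: 0.0
```

```bash
python3 look.py 15
```

```text
44.8 [0.6074 0.2894 0.2113]
wrist (122.5, 0, 24) [-0.8 -2. ]
wrist (10.5, 0, 36) [ 0.3 -0.5]
wrist f0 [1.  0.4]
wrist (0, 0, 0) [ 1.3 -0.2]
wrist (-78.5, 0, 12) [-5.1 91.1]
scene (122.5, 0, 24) [-3.3 -1.5]
scene (-78.5, 0, 12) [-64.4  19.7]
side (122.5, 0, 24) [ 5.3 -1.3]
side (10.5, 0, 36) [-1.5  3.4]
side f0 [-1.2 -3.8]
side (0, 0, 0) [ 0.5 -1.5]
side (-78.5, 0, 12) [ 0.4 -0.9]
pose [ 0.5037  0.2906 -0.0017  1.1517] yaw -0.09860454269055346 sd [0.0013 0.0012 0.0197 0.0338]
foot [0.47960906 0.29061538 0.11364335] handle [0.62619946 0.29036311 0.024     ]
```

The lamp is clear, with the leg at 1.15 rad and the handle at (0.626, 0.290). Next I'll grip the sleeve.

Emit:
send_rows --increments '[[[0.09,0,-0.25,0],[0.09,0,-0.5,0],[0.09,0,-0.75,0],[0.09,0,-0.95,0],[0.09,0,-1,0],[0.09,0,-1,0]]]' --jaw 0.43

```text
clock: 46.45
tool_pos: [0.6263, 0.2901, 0.0128]
orientation: [-180.0, -0.0, -90.0]
force: [1.0, 0.5, 0.8]
opening: 0.0376
gripper_force: 0.0
```

Emit:
send_rows --increments '[[[0,0,-0.015,0],[0,0,-0.015,0]]]'

```text
clock: 46.7
tool_pos: [0.6266, 0.2905, 0.0111]
orientation: [-179.9, 0.1, -90.0]
force: [-0.2, -0.2, -0.1]
opening: 0.0376
gripper_force: 0.0
```

Emit:
send_rows --increments '[[[0,0,0,0],[0,0,0,0],[0,0,0,0],[0,0,0,0]]]' --jaw 0.1

```text
clock: 47.2
tool_pos: [0.6262, 0.2901, 0.0099]
orientation: [-180.0, 0.0, -90.0]
force: [-0.1, -0.0, 3.2]
opening: 0.017
gripper_force: 30.0
```

Emit:
send_rows --increments '[[[-0.01,0,0.14,0],[-0.044,0,0.294,0],[-0.1,0,0.44,0],[-0.182,0,0.577,0],[-0.282,0,0.698,0],[-0.4,0,0.803,0],[-0.533,0,0.887,0],[-0.678,0,0.95,0],[-0.8,0,0.985,0],[-0.89,0,1,0],[-0.935,0,1,0]]]'

```text
clock: 48.58
tool_pos: [0.4377, 0.2897, 0.2091]
orientation: [179.9, -0.0, -90.0]
force: [-0.0, 0.4, -5.2]
opening: 0.017
gripper_force: 30.0
```

Emit:
send_rows --increments '[[[0.02,0,0.12,0],[0.06,0,0.27,0.02],[0.1,-0.03,0.42,0.04],[0.15,-0.08,0.56,0.06],[0.2,-0.16,0.68,0.086],[0.25,-0.27,0.77,0.086],[0.29,-0.4,0.825,0.086],[0.31,-0.55,0.825,0.086],[0.325,-0.7,0.825,0.086],[0.325,-0.86,0.825,0.086],[0.325,-1,0.825,0.086]]]'

```text
clock: 49.95
tool_pos: [0.5038, 0.0888, 0.3735]
orientation: [179.9, -0.0, -82.6]
force: [0.9, -1.4, -5.7]
opening: 0.0166
gripper_force: 30.0
```

Emit:
send_rows --increments '[[[0,-0.17,0,0],[0,-0.34,0,0],[0,-0.51,0,0],[0,-0.68,0,0],[0,-0.85,0,0],[0,-1,0,0]]]'

```text
clock: 50.7
tool_pos: [0.5037, -0.1113, 0.3735]
orientation: [179.9, 0.0, -82.6]
force: [-0.6, 0.3, -5.5]
opening: 0.017
gripper_force: 30.0
```

Emit:
send_rows --increments '[[[0,-0.16,0,0],[0,-0.32,0,0],[0,-0.46,0,0],[0,-0.59,-0.05,0],[0,-0.69,-0.15,0],[0,-0.77,-0.3,0],[0,-0.82,-0.45,0],[0,-0.855,-0.55,0],[0,-0.855,-0.6,0]]]'

```text
clock: 51.82
tool_pos: [0.5032, -0.2813, 0.2522]
orientation: [179.8, 0.1, -82.7]
force: [0.6, -0.1, -4.7]
opening: 0.0168
gripper_force: 30.0
```

```bash
python3 - <<'E'
from h import *
o=ctrl.get_obs(); print(o['clock'],np.round(o['tool_pos'],4),o['orientation'],o['opening'],o['force'])
for n in ['side','scene']:
  save(ctrl.snapshot(n),n+'20')
  for d in ctrl.trace('mat',n)[:1]:
        cs=max(cv2.findContours(d['mask'].astype(np.uint8),0,2)[0],key=cv2.contourArea)
        P=np.array([onz(n,p[0][1],p[0][0],.003)[:2] for p in cs]); print(n,round(d['conf'],2),cv2.minAreaRect((P*1000).astype(np.float32)))
  for t in ['lamp_feet','leg_foot','lamp_handle','lamp']:
    for d in ctrl.spot_point(t,n)[:1]: print(n,t,round(d['conf'],2),np.round(d['pixel'],1))
h=np.array(o['tool_pos'])+[0,0,.0143]
for n in ['side','scene']: print(n,'pred handle,feet(hang)',np.round(proj(n,[h,h+[.002,0,-.2014]]),1).tolist())
E
```

```text
51.825 [ 0.5032 -0.2813  0.2522] [ 1.79805201e+02  7.54260447e-02 -8.26704803e+01] 0.016767882414521956 [ 0.5658325  -0.1339192  -4.66794416]
side 0.8 ((452.80035400390625, -288.11651611328125), (211.12088012695312, 222.6209716796875), 7.154658317565918)
side lamp_feet 0.73 [172.9 343.3]
side leg_foot 0.79 [153.6 377. ]
side lamp_handle 0.62 [108.1 344.1]
side lamp 0.84 [148.8 337.3]
scene 0.9 ((455.65704345703125, -288.355712890625), (216.9307403564453, 225.63265991210938), 8.038293838500977)
scene lamp_feet 0.96 [177.7 225.4]
scene leg_foot 0.5 [138.8 236.6]
scene lamp_handle 0.78 [129.  216.9]
scene lamp 0.91 [166.7 222.2]
side pred handle,feet(hang) [[113.1, 343.9], [169.9, 342.0]]
scene pred handle,feet(hang) [[127.1, 215.1], [177.8, 228.2]]
```

Emit:
send_rows --increments '[[[0,0,-0.08,0],[0,0,-0.16,0],[0,0,-0.23,0],[0,0,-0.28,0],[0,0,-0.3,0],[0,0,-0.31,0],[0,0,-0.31,0]]]'

```text
clock: 53.3
tool_pos: [0.5044, -0.2812, 0.1932]
orientation: [-179.9, -0.0, -82.6]
force: [-0.5, -0.6, -4.4]
opening: 0.0166
gripper_force: 30.0
```

Emit:
send_rows --increments '[[[0,0,-0.008,0],[0,0,-0.016,0],[0,0,-0.016,0]]]'

```text
clock: 53.68
tool_pos: [0.5061, -0.2816, 0.193]
orientation: [-179.7, -0.2, -82.5]
force: [-2.5, 3.8, 13.7]
opening: 0.0172
gripper_force: 30.0
```

Emit:
send_rows --increments '[[[0,0,0.011,0],[-0.03,-0.004,0.011,0],[-0.061,-0.008,0.009,0],[-0.1215,-0.016,0.0025,0],[-0.182,-0.0235,-0.007,0],[-0.2415,-0.0315,-0.02,0],[-0.3005,-0.039,-0.0365,0],[-0.358,-0.0465,-0.057,0],[-0.414,-0.054,-0.0805,0],[-0.44,-0.057,-0.092,0],[-0.44,-0.057,-0.092,0]]]'

```text
clock: 55.05
tool_pos: [0.4156, -0.2925, 0.1712]
orientation: [180.0, -0.0, -82.6]
force: [-2.8, 1.1, 2.7]
opening: 0.0169
gripper_force: 30.0
```

```bash
python3 - <<'E'
from h import *
o=ctrl.get_obs(); print(o['clock'],np.round(o['tool_pos'],4),o['force'])
px={}
for n in ['side','scene']:
  save(ctrl.snapshot(n),n+'21')
  for t in ['lamp_feet','leg_foot']:
    for d in ctrl.spot_point(t,n)[:1]:
        print(n,t,round(d['conf'],2),np.round(d['pixel'],1)); px.setdefault(t,[]).append((n,*d['pixel']))
for t,v in px.items():
    if len(v)==2: print(t,np.round(tri(v),4),[np.round(onz(*q,.009),3)[:2] for q in v])
F=np.array([.506,-.281,.003]); L=F+.115*np.array([-.9917,-.1288,0])+[0,0,.006]
for n in ['side','scene']: print(n,np.round(proj(n,[F,L]),1).tolist())
E
```

```text
55.05 [ 0.4156 -0.2925  0.1712] [-2.77146821  1.09116411  2.73521114]
side lamp_feet 0.73 [190.5 342.4]
side leg_foot 0.52 [181.6 381.7]
scene lamp_feet 0.76 [192.3 231.1]
scene leg_foot 0.57 [252.1 307.1]
lamp_feet [ 0.501  -0.288  -0.0194] [array([ 0.502, -0.254]), array([ 0.513, -0.278])]
leg_foot [ 0.5092 -0.0552  0.1166] [array([ 0.386, -0.301]), array([ 0.603, -0.011])]
side [[185.7, 341.4], [182.7, 379.7]]
scene [[191.2, 231.7], [157.8, 245.2]]
```

Emit:
send_rows --increments '[[[-0.013,-0.0017,-0.007,0],[-0.026,-0.0034,-0.014,0],[-0.026,-0.0034,-0.014,0]]]'

```text
clock: 55.72
tool_pos: [0.4106, -0.2933, 0.1689]
orientation: [180.0, -0.0, -82.6]
force: [-4.8, 1.6, 9.1]
opening: 0.017
gripper_force: 30.0
```

Emit:
send_rows --increments '[[[-0.01,-0.0013,-0.006,0],[-0.014,-0.0018,-0.01,0],[-0.014,-0.0018,-0.01,0]]]'

```text
clock: 56.1
tool_pos: [0.4098, -0.294, 0.1684]
orientation: [-179.8, -0.1, -82.5]
force: [-2.8, 5.0, 16.2]
opening: 0.0168
gripper_force: 30.0
```

Emit:
send_rows --increments '[[[0.005,0,0.01,0],[0.008,0,0.017,0],[0.008,0,0.017,0]]]'

```text
clock: 56.48
tool_pos: [0.4098, -0.2934, 0.1691]
orientation: [180.0, 0.0, -82.6]
force: [-0.5, 0.2, -2.7]
opening: 0.0166
gripper_force: 30.0
```

Emit:
send_rows --increments '[[[0,0,-0.003,0],[0,0,-0.003,0]]]'

```text
clock: 56.72
tool_pos: [0.4094, -0.2935, 0.1689]
orientation: [180.0, 0.0, -82.6]
force: [-0.8, -0.1, -1.7]
opening: 0.017
gripper_force: 30.0
```

Emit:
send_rows --increments '[[[0,0,0,0],[0,0,0,0],[0,0,0,0]]]' --jaw 0.45

```text
clock: 57.1
tool_pos: [0.4097, -0.2935, 0.1691]
orientation: [-180.0, -0.0, -82.6]
force: [-1.2, -0.2, -0.1]
opening: 0.038
gripper_force: 0.0
```

Emit:
send_rows --increments '[[[0,0,0.05,0],[0,0,0.15,0],[0,0,0.35,0],[0,0,0.6,0],[0,0,0.7,0],[0,0.2,0.7,0],[0,0.45,0.7,0],[0,0.7,0.7,0],[0,0.9,0.7,0],[0,0.9,0.7,0]]]'

```text
clock: 58.35
tool_pos: [0.4097, -0.1115, 0.3101]
orientation: [-179.9, 0.0, -82.4]
force: [0.2, -0.7, 0.5]
opening: 0.0392
gripper_force: 0.0
```

```bash
python3 - <<'E'
from h import *
from scipy.optimize import least_squares
o=ctrl.get_obs(); print(o['clock'],np.round(o['tool_pos'],4),o['force'])
D={'lamp_handle':(122.5,0,24),'lamp_hinge':(10.5,0,36),'leg_foot':(10.5-85*np.cos(1.15),0,36+85*np.sin(1.15)),'lamp':(0,0,0),'lamp_feet':(-78.5,0,12)}
obs=[]
for n in ['side','scene']:
  save(ctrl.snapshot(n),n+'22')
  for t in D:
    for d in ctrl.spot_point(t,n)[:1]:
        if d['conf']>.4: obs.append((n,t,d['pixel']))
  for t in ['jar','cream_pot','mat']:
    for d in ctrl.spot_point(t,n)[:2]: print(n,t,round(d['conf'],2),np.round(d['pixel']),np.round(onz(n,*d['pixel'],.003)[:2],3))
def pts(x,p): # feet x,y, yaw, lean
    a=x[3]; cy,sy=np.cos(x[2]),np.sin(x[2]); back=np.array([-cy,-sy,0]); up=np.array([0,0,1.])
    X=back*np.sin(a)+up*np.cos(a); Z=back*np.cos(a)-up*np.sin(a)
    q=(np.array(p)-[-78.5,0,12])*1e-3
    return np.array([x[0],x[1],.006])+q[0]*X+q[2]*Z
f=lambda x:np.concatenate([(proj(n,pts(x,D[t]))[0]-px)/3 for n,t,px in obs])
s=least_squares(f,[.506,-.281,.13,.44],loss='soft_l1'); print('feet',np.round(s.x[:2],4),'yaw,lean deg',np.degrees(s.x[2:]))
for ob,r in zip(obs,f(s.x).reshape(-1,2)): print(ob[:2],np.round(r*3,1))
E
```

```text
58.35 [ 0.4097 -0.1115  0.3101] [ 0.16287063 -0.73206339  0.45730867]
side jar 0.84 [251. 334.] [ 0.51 -0.02]
side jar 0.75 [174. 298.] [ 0.642 -0.324]
side cream_pot 0.7 [253. 298.] [ 0.608 -0.005]
side mat 0.92 [188. 361.] [ 0.448 -0.273]
scene jar 0.97 [225. 323.] [ 0.511 -0.005]
scene jar 0.77 [227. 196.] [ 0.644 -0.318]
scene cream_pot 0.78 [251. 309.] [ 0.595 -0.009]
scene cream_pot 0.22 [192. 234.] [ 0.507 -0.275]
feet [ 0.5034 -0.2753] yaw,lean deg [11.99006021 23.88902458]
('side', 'lamp_handle') [3.7 1.8]
('side', 'lamp_hinge') [0.3 0.7]
('side', 'leg_foot') [-1.5 -0.5]
('side', 'lamp') [ 1.2 -0.6]
('side', 'lamp_feet') [-1.7  1.9]
('scene', 'lamp_handle') [2.1 0. ]
('scene', 'lamp_hinge') [ 2.  -2.4]
('scene', 'lamp') [ 1.7 -1.3]
('scene', 'lamp_feet') [-3.  2.]
```

```bash
python3 -c "
from plant import ctrl
print(ctrl.get_obs()['clock'],ctrl.close_job())"
```

```text
the job is handed in; nothing more can be done
59.25 None
```

The job was handed in at 59.25 s. By the final camera measurements the jar stands in the tray beside the cream pot, the leg is home, and the lamp stands leaning back about 24° near the middle of the mat, facing the blue stripe. Snapping the leg took several tries that slid the lamp about on the table and briefly lifted or tipped it. My last yaw fit read 12° against the mat's 7.4°, but I trust the 7.4° the gripper held at release.

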